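# Put the touch-up kit away on the paint bench

### The job

Put the touch-up kit away: stand the two small paint tins upright in the low divided steel tray, one in each bay, stand the two spray cans upright in the deep divided crate, one in each bay, and lay the filling knife flat in the tray that has no divider. Let go of everything, and do not shift or tip the roll of tape or the big one-litre tin.

Things in the scene. Friction and masses are not known exactly. Their poses are not given: they have to be found in the camera images.
- tin_a: Small upright steel sample paint tin with paper band, 58 mm diameter, 60 mm tall, about 250 g; origin at the centre of its underside, z up. Same kind as tin_b.
- tin_b: Small upright steel sample paint tin with paper band, 58 mm diameter, 60 mm tall, about 250 g; origin at the centre of its underside, z up. Same kind as tin_a.
- spray_a: Slim upright touch-up spray can, body 46 mm diameter and straight up to 94 mm, then a 38 mm diameter cap from 103 mm up to 125 mm, about 160 g; origin at the centre of its underside, z up. Same kind as spray_b.
- spray_b: Slim upright touch-up spray can, body 46 mm diameter and straight up to 94 mm, then a 38 mm diameter cap from 103 mm up to 125 mm, about 160 g; origin at the centre of its underside, z up. Same kind as spray_a.
- knife: Filling knife (flat scraper) lying flat, 160 mm long along its x axis, about 90 g: wooden handle 18 mm wide and 16 mm thick from x = -80 to +5 mm, steel blade 3 mm thick (its mid-plane 8 mm above the underside) to x = +80 mm, 44 mm wide at the +x end. Origin at mid-length on the underside; the balance point is near x = -10 mm, so grip the handle across its width at about x = -15 mm.
- tin_tray: Low dark steel tray with two bays, 25 mm high overall, fixed, 110 mm (its x) by 200 mm (its y) outside, walls 5 mm, floor 5 mm thick; origin at the centre of its underside. A wall of the same height across the middle (at y = 0) makes two bays, each about 100 mm (x) by 92 mm (y), with centres at y = +49 and -49 mm.
- spray_crate: Deep plywood crate with two bays, 55 mm high overall, fixed, 110 mm (its x) by 200 mm (its y) outside, walls 5 mm, floor 5 mm thick; origin at the centre of its underside. A wall of the same height across the middle (at y = 0) makes two bays, each about 100 mm (x) by 92 mm (y), with centres at y = +49 and -49 mm.
- tool_tray: Plywood tray without any divider, 30 mm high overall, fixed, 110 mm (its x) by 200 mm (its y) outside, walls 5 mm, floor 5 mm thick; origin at the centre of its underside. Inside 100 mm (x) by 190 mm (y).
- tape_roll: Bystander: roll of masking tape lying flat among the things, 84 mm diameter, 25 mm high, origin at the centre of its underside. Leave it alone.
- litre_tin: Bystander: big one-litre paint tin, 108 mm diameter, 126 mm tall, origin at the centre of its underside. Leave it alone.

How it is judged:
By the outcome, as a careful person would: the job done as asked, in the order asked, and still so for the second after the job is handed in, with the robot touching nothing.
It also fails if it takes over 115 s, if anything falls off the work surface, if the arm or the gripper's body presses on something with over 40 N, if the wrist force passes 120 N, or if a joint passes its speed limit or range.

### The arm

A 6-joint arm with a two-finger parallel gripper is mounted at the origin on the work surface. World frame = base frame: x ahead of the robot, y to its left, z up, the work surface at z = 0. Lengths are in m, angles in rad, forces in N, time in s.
With the tool pointing down it reaches from about 0.325 to 0.9 m from the base axis. Payload 6.1 kg.
Tool frame: the origin (TCP) lies between the finger pads; the fingertips stand 22 mm ahead of it and the grasp point (between the pads) lies 3 mm ahead of it; z points along the fingers, y is the line along which they close (so a half turn about z gives the same grasp; the last joint's range is limited). The gripper opens to 87 mm and grips with 3 to 60 N. Pads are 19 mm wide; open, the fingers measure 117 mm over their backs; the gripper's body (75 mm by 190 mm) begins 51 mm behind the grasp point.
Start: joints at [-0.126, 0.22, 1.526, -0, 1.395, -0.126], TCP at [0.625, -0, 0.206] pointing down, gripper open.
Joint ranges: [-2.98, 2.98], [-0.91, 2.08], [0.09, 2.57], [-1.24, 4.39], [0.2, 2.65], [-2.68, 2.68]. Speed limits (rad/s): [2.57, 2.57, 3.01, 3.14, 3.14, 3.14].

### API

Orientations are given as a unit quaternion [w, x, y, z].
In Python, from station import observe, grab_frame, get_calibration, env, outline_of, pinpoint gives the robot as it stands. The module is installed in compiled form; this text tells all that it offers.
- The arm moves only by the tool drive_tool, never from a script. Its argument "deltas" is a list of rows, each an object of numbers: "grip": the finger opening in cm, from 0 to 8.7; "x", "y", "z": the shift along the tool's x, y, z in cm; "wx", "wy", "wz": the turn, a rotation vector about the tool's x, y, z in rad. In form: [{"grip": .., "x": .., "y": .., "z": .., "wx": .., "wy": .., "wz": ..}, ...]. A call has 1 to 12 rows; each row shifts and turns the commanded pose from where the row before left it, along the tool's axes as they then stand; what a row does not reach is not made up. A row lasts 1/10 s, in which the tool goes at most 50 mm and 8.59 degrees, less where a joint would pass 70% of its speed; a pose out of reach is approached as far as the arm can. A call is refused whole if a number of a shift passes 5 or a number of a turn 0.15, either way. A call with a gripper value outside its range is refused whole. The fingers move at their own pace and stop on an object; the grip force is fixed at half the most. Time passes only in rows, so rows that do not move let the fingers close. It gives the time, the measured TCP pose, the force, the opening and the grip force at its end, in the units of the state.
- observe(): the state, without advancing time (a new reading comes with each control period).
- grab_frame(name): name is "scene" or "side" or "wrist"; returns the picture (420x560x3 uint8, red, green, blue); there is no depth.
- get_calibration(name): a dict with "mtx" (3x3 intrinsics, pixels), "pose" (4x4, takes a point from camera to world coordinates); the wrist camera has in their place "tool_from_camera" (4x4, takes a point from camera to tool coordinates, whose origin is the TCP and whose axes are the flange's). Camera axes: x right, y down, z forward; pixel columns grow to the right and rows downward; lengths in m; the calibration is good to about 2 mm. The wrist camera is an equidistant fisheye: a pixel r from the principal point sees the ray r / f radians off the axis. A picture is of the moment at which its call begins: read the wrist's pose just before it. get_calibration takes no time and is no camera call.
- env.hand_in(): hands the job in; it is judged then, once.
Trained networks look in the newest picture that a camera, given by its name, has taken for a name from the list of things; names that differ only in an ending like _2 or _b are one class to them, and where a whole thing is asked for, a point or a joint stands for the part that bears it (a point fixed in the world has none). Each returns a list of dicts, best first, with "confidence" (0 to 1); they miss things now and then, are a little off and sometimes report something else, mostly with a low value. They report only what shows in the picture. A call takes as long as a camera call.
- outline_of(camera, name): "region" (420x560 bool, what is visible of it) and "extent" ([left, top, right, bottom] in pixels, round what is visible of it).
- pinpoint(camera, name): "position" ([column, row] in pixels: a listed point, or the origin of a listed thing).
The state is a dict: "time": time; "qpos": joint angles; "joint_vel": joint speeds; "joint_torque": joint torques, N m; "tool_pos": TCP position; "tool_rot": TCP orientation; "force": force on the tool from outside, world axes, zero at the start; "torque": the same for the moment, N m; "width": opening from 0.0 (shut) to 1.0 (fully open); "gripper_force": force on a finger pad.
Only numpy, scipy, OpenCV 4.12 (cv2) and the standard library are available. Lean on these libraries where they do the work, as an engineer would, in place of code of your own. Each camera call takes 0.05 s, during which the arm holds its last target. There are 200 camera calls.

## Working session

There is one attempt and no reset: what is moved stays moved. The work goes in short steps, Python scripts to look and compute and a tool call to move; the robot and the scene stay as the last step left them, time stands still between calls to the robot, and variables do not carry over. Pictures are saved under pics/ and viewed, at most 14 in all, crops included, and the job is handed in when it is done.

Besides the shell and the picture viewer there is one more tool, called after "Call:" as name(argument=value, ...) on one line, values as JSON. drive_tool: Moves the arm, as the interface text tells. Its arguments: {"type":"object","properties":{"deltas":{"type":"array","items":{"type":"object","properties":{"grip":{"type":"number"},"x":{"type":"number"},"y":{"type":"number"},"z":{"type":"number"},"wx":{"type":"number"},"wy":{"type":"number"},"wz":{"type":"number"}}}}},"required":["deltas"]}

```bash
mkdir -p pics
cat > h.py <<'E'
import numpy as np, cv2
from station import *
C={n:get_calibration(n) for n in("scene","side","wrist")}
def snap(n,f): 
    im=grab_frame(n); cv2.imwrite(f"pics/{f}.png",im[:,:,::-1]); return im
def ray(cam,px):
    c=C[cam]; K=np.array(c["mtx"]); P=np.array(c["pose"])
    d=np.linalg.inv(K)@[px[0],px[1],1]; return P[:3,3],P[:3,:3]@d
def onz(cam,px,z):
    o,d=ray(cam,px); return o+d*(z-o[2])/d[2]
def proj(cam,p):
    c=C[cam]; K=np.array(c["mtx"]); q=np.linalg.inv(np.array(c["pose"]))@np.r_[p,1]; q=K@q[:3]; return q[:2]/q[2]
NAMES="tin_a spray_a knife tin_tray spray_crate tool_tray tape_roll litre_tin".split()
E
python3 - <<'E'
from h import *
for cam in("scene","side"):
    snap(cam,cam+"0"); print(cam,C[cam]["pose"][:3][:,3] if 0 else np.array(C[cam]["pose"])[:3,3].round(3))
    for n in NAMES:
        for r in pinpoint(cam,n)[:3]:
            print(n,round(r["confidence"],2),np.round(r["position"]),onz(cam,r["position"],0).round(3))
print(observe()["tool_rot"],observe()["time"])
E
```

```text
scene [1.57  0.025 0.84 ]
tin_a 0.94 [225. 205.] [ 0.451 -0.065  0.   ]
tin_a 0.72 [348. 197.] [0.418 0.312 0.   ]
spray_a 0.85 [267. 208.] [0.47 0.06 0.  ]
spray_a 0.65 [312. 202.] [0.443 0.196 0.   ]
knife 0.88 [136. 193.] [ 0.387 -0.345  0.   ]
tin_tray 0.58 [336. 238.] [0.611 0.247 0.   ]
spray_crate 0.57 [154. 244.] [ 0.626 -0.249 -0.   ]
tool_tray 0.96 [247. 249.] [ 0.649  0.002 -0.   ]
tool_tray 0.31 [179. 204.] [ 0.446 -0.203  0.   ]
tape_roll 0.72 [223. 204.] [ 0.447 -0.073  0.   ]
litre_tin 0.69 [424. 244.] [0.641 0.484 0.   ]
litre_tin 0.22 [250. 249.] [ 0.65   0.009 -0.   ]
side [ 0.469 -0.768  0.839]
tin_a 0.89 [257. 278.] [ 0.452 -0.063  0.   ]
tin_a 0.64 [235. 180.] [0.401 0.304 0.   ]
spray_a 0.74 [251. 203.] [ 0.445  0.203 -0.   ]
spray_a 0.72 [260. 242.] [ 0.465  0.053 -0.   ]
spray_a 0.35 [332. 254.] [ 0.635 -0.001  0.   ]
knife 0.86 [232. 388.] [ 0.398 -0.325  0.   ]
tin_tray 0.82 [312. 194.] [0.613 0.225 0.   ]
spray_crate 0.85 [346. 346.] [ 0.626 -0.25   0.   ]
tool_tray 0.6 [333. 251.] [0.639 0.009 0.   ]
tape_roll 0.68 [246. 330.] [ 0.427 -0.199 -0.   ]
[2.43905472e-05 7.07114571e-01 7.07098990e-01 3.16032637e-06] 0.9
```

View pics/scene0.png

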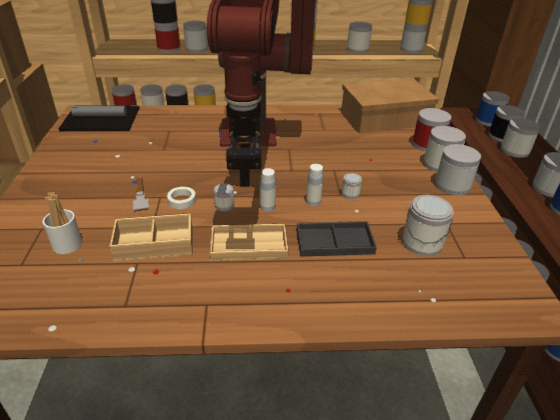

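View pics/side0.png

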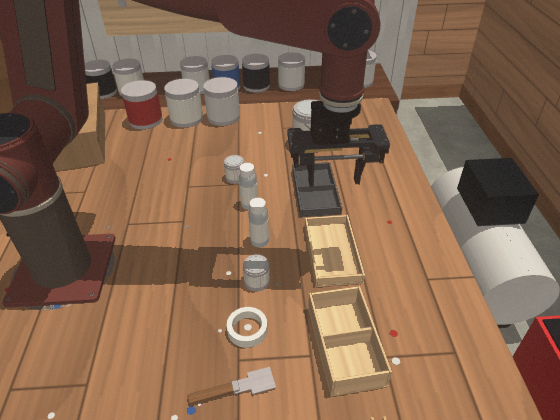

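```bash
cat > fit.py <<'E'
from h import *
from scipy.optimize import minimize
t=np.linspace(0,2*np.pi,40,endpoint=False)
def cyl(r,z): return np.c_[r*np.cos(t),r*np.sin(t),0*t+z]
def box(x0,x1,y0,y1,z0,z1): return np.array([[x,y,z] for x in(x0,x1) for y in(y0,y1) for z in(z0,z1)])
B=lambda h:[box(-.055,.055,-.1,.1,0,h)]
M=dict(tin_a=[np.r_[cyl(.029,0),cyl(.029,.06)]],
 spray_a=[np.r_[cyl(.023,0),cyl(.023,.094),cyl(.019,.103),cyl(.019,.125)]],
 knife=[box(-.08,.005,-.009,.009,0,.016),np.array([[.005,-.009,.008],[.005,.009,.008],[.08,.022,.008],[.08,-.022,.008]])],
 tin_tray=B(.025),spray_crate=B(.055),tool_tray=B(.03),
 tape_roll=[np.r_[cyl(.042,0),cyl(.042,.025)]],litre_tin=[np.r_[cyl(.054,0),cyl(.054,.126)]])
S=4
def render(cam,n,p):
    im=np.zeros((420*S//2,560*S//2),np.uint8)
    c,s=np.cos(p[2]),np.sin(p[2])
    for part in M[n]:
        w=part@np.array([[c,s,0],[-s,c,0],[0,0,1]])+[p[0],p[1],p[3] if len(p)>3 else 0]
        px=np.array([proj(cam,q) for q in w])
        h=cv2.convexHull(((px+.5)*2*16-8).round().astype(np.int32))
        cv2.fillConvexPoly(im,h,255,cv2.LINE_AA,4)
    return cv2.resize(im,(560,420),interpolation=cv2.INTER_AREA)/255.
def fit(n,p0,masks,yaw):
    def cost(v):
        p=[v[0]/100,v[1]/100,v[2]/10 if yaw else 0]; c=0
        for cam,m in masks.items():
            r=render(cam,n,p); c+=1-np.minimum(r,m).sum()/max(np.maximum(r,m).sum(),1)
        return c/len(masks)
    v0=np.array([p0[0]*100,p0[1]*100]+([p0[2]*10] if yaw else []))
    sx=np.vstack([v0]+[v0+d for d in np.eye(len(v0))*(1.5)])
    r=minimize(cost,v0,method="Nelder-Mead",options=dict(initial_simplex=sx,xatol=.01,fatol=1e-4,maxiter=150))
    v=r.x; return np.r_[v[0]/100,v[1]/100,v[2]/10 if yaw else 0],r.fun
E
cat > m.py <<'E'
from fit import *
G=dict(tin_a=[(.451,-.064),(.41,.308)],spray_a=[(.468,.056),(.444,.2)],knife=[(.39,-.335,.0)],tin_tray=[(.612,.235,0)],spray_crate=[(.626,-.25,0)],tool_tray=[(.64,.005,0)],tape_roll=[(.427,-.2)],litre_tin=[(.641,.48)])
for c in("scene","side"): grab_frame(c)
for n,gs in G.items():
    D={c:outline_of(c,n) for c in("scene","side")}
    for g in gs:
        ms={}
        for c in D:
            r0=render(c,n,list(g)+[0]*(3-len(g)))
            u=np.array([np.mean(np.argwhere(r0>.5),axis=0)])
            b=[(np.linalg.norm(np.argwhere(d["region"]).mean(0)-u),d) for d in D[c] if d["region"].any()]
            b=[x for x in b if x[0]<25]
            if b: 
                d=min(b,key=lambda x:x[0])[1]; ms[c]=d["region"].astype(float)
        yaw=len(g)>2; out=[]
        for k in [ms]+[{c:ms[c]} for c in ms]:
            best=min((fit(n,(g[0],g[1],y),k,yaw) for y in ([0,.3,-.3] if yaw else [0])),key=lambda x:x[1])
            out.append((list(k),best[0].round(4).tolist(),round(best[1],3)))
        print(n,*out)
E
python3 m.py
```

```text
tin_a (['scene', 'side'], [0.452, -0.0692, 0.0], np.float64(0.075)) (['scene'], [0.451, -0.0681, 0.0], np.float64(0.071)) (['side'], [0.4521, -0.0705, 0.0], np.float64(0.065))
tin_a (['scene', 'side'], [0.4002, 0.3208, 0.0], np.float64(0.145)) (['scene'], [0.3981, 0.3215, 0.0], np.float64(0.068)) (['side'], [0.4011, 0.3202, 0.0], np.float64(0.213))
spray_a (['scene', 'side'], [0.4622, 0.06, 0.0], np.float64(0.094)) (['scene'], [0.457, 0.0609, 0.0], np.float64(0.107)) (['side'], [0.4623, 0.0578, 0.0], np.float64(0.072))
spray_a (['scene', 'side'], [0.4384, 0.2015, 0.0], np.float64(0.108)) (['scene'], [0.4394, 0.2016, 0.0], np.float64(0.073)) (['side'], [0.4387, 0.1999, 0.0], np.float64(0.137))
knife (['scene', 'side'], [0.3974, -0.3284, 0.2203], np.float64(0.185)) (['scene'], [0.397, -0.3274, 0.2225], np.float64(0.193)) (['side'], [0.3978, -0.3295, 0.2187], np.float64(0.167))
tin_tray (['scene', 'side'], [0.6222, 0.2392, -0.0003], np.float64(0.125)) (['scene'], [0.621, 0.24, -0.0095], np.float64(0.074)) (['side'], [0.6222, 0.2383, 0.0023], np.float64(0.172))
spray_crate (['scene', 'side'], [0.6249, -0.2467, 0.0933], np.float64(0.037)) (['scene'], [0.6252, -0.2457, 0.0951], np.float64(0.031)) (['side'], [0.6244, -0.2475, 0.0899], np.float64(0.04))
tool_tray (['scene', 'side'], [0.6352, 0.0053, 0.0159], np.float64(0.033)) (['scene'], [0.635, 0.0058, 0.0166], np.float64(0.032)) (['side'], [0.6355, 0.0039, 0.0113], np.float64(0.03))
tape_roll (['scene', 'side'], [0.4284, -0.1981, 0.0], np.float64(0.232)) (['scene'], [0.4277, -0.1985, 0.0], np.float64(0.139)) (['side'], [0.4289, -0.1981, 0.0], np.float64(0.322))
litre_tin (['side'], [0.629, 0.6063, 0.0], np.float64(0.691)) (['side'], [0.629, 0.6063, 0.0], np.float64(0.691))
```

Call:
drive_tool(deltas=[{"grip": 8.7, "x": -1.4, "y": -3.4}, {"grip": 8.7, "x": -1.4, "y": -3.5}, {"grip": 8.7, "x": -1.4, "y": -3.5}, {"grip": 8.7, "x": -1.4, "y": -3.5}, {"grip": 8.7, "x": -1.3, "y": -3.4}, {"grip": 8.7, "z": 3}, {"grip": 8.7, "z": 3}, {"grip": 8.7}, {"grip": 8.7}])

```text
$.deltas[0]: bad value
```

Call:
drive_tool(deltas=[{"grip": 8.7, "x": -1.4, "y": -3.4, "z": 0, "wx": 0, "wy": 0, "wz": 0}, {"grip": 8.7, "x": -1.4, "y": -3.5, "z": 0, "wx": 0, "wy": 0, "wz": 0}, {"grip": 8.7, "x": -1.4, "y": -3.5, "z": 0, "wx": 0, "wy": 0, "wz": 0}, {"grip": 8.7, "x": -1.4, "y": -3.5, "z": 0, "wx": 0, "wy": 0, "wz": 0}, {"grip": 8.7, "x": -1.3, "y": -3.4, "z": 0, "wx": 0, "wy": 0, "wz": 0}, {"grip": 8.7, "x": 0, "y": 0, "z": 3, "wx": 0, "wy": 0, "wz": 0}, {"grip": 8.7, "x": 0, "y": 0, "z": 3, "wx": 0, "wy": 0, "wz": 0}, {"grip": 8.7, "x": 0, "y": 0, "z": 0, "wx": 0, "wy": 0, "wz": 0}, {"grip": 8.7, "x": 0, "y": 0, "z": 0, "wx": 0, "wy": 0, "wz": 0}])

```text
time: 2.7
tool_pos: [0.4518, -0.0689, 0.1465]
tool_rot: [-0.0, 0.707, 0.707, -0.0]
force: [1.3, 0.7, -0.1]
width: 0.996
gripper_force: 0.0
```

Call:
drive_tool(deltas=[{"grip": 8.7, "x": 0, "y": 0, "z": 3, "wx": 0, "wy": 0, "wz": 0}, {"grip": 8.7, "x": 0, "y": 0, "z": 3, "wx": 0, "wy": 0, "wz": 0}, {"grip": 8.7, "x": 0, "y": 0, "z": 2.5, "wx": 0, "wy": 0, "wz": 0}, {"grip": 8.7, "x": 0, "y": 0, "z": 1.6, "wx": 0, "wy": 0, "wz": 0}, {"grip": 8.7, "x": 0, "y": 0, "z": 0, "wx": 0, "wy": 0, "wz": 0}, {"grip": 5, "x": 0, "y": 0, "z": 0, "wx": 0, "wy": 0, "wz": 0}, {"grip": 5, "x": 0, "y": 0, "z": 0, "wx": 0, "wy": 0, "wz": 0}, {"grip": 5, "x": 0, "y": 0, "z": 0, "wx": 0, "wy": 0, "wz": 0}, {"grip": 5, "x": 0, "y": 0, "z": 0, "wx": 0, "wy": 0, "wz": 0}, {"grip": 5, "x": 0, "y": 0, "z": 0, "wx": 0, "wy": 0, "wz": 0}, {"grip": 5, "x": 0, "y": 0, "z": 0, "wx": 0, "wy": 0, "wz": 0}])

```text
time: 3.8
tool_pos: [0.4521, -0.0691, 0.0455]
tool_rot: [0.0, 0.707, 0.707, 0.0]
force: [0.3, -0.4, 0.4]
width: 0.602
gripper_force: 0.0
```

Run:
```python
from h import *
a=snap("wrist","w1"); b=snap("side","s1")
o=observe(); print(o["width"],o["gripper_force"])
cv2.imwrite("pics/c1.png",np.hstack([cv2.resize(a,(560,420))[:, :],cv2.resize(b[150:360,150:350],(240,252)).copy() if 0 else cv2.copyMakeBorder(cv2.resize(b[180:320,190:310],(240,280)),0,140,0,0,0)])[:,:,::-1])
```

```text
0.5881488952322346 0.0
```

View pics/c1.png

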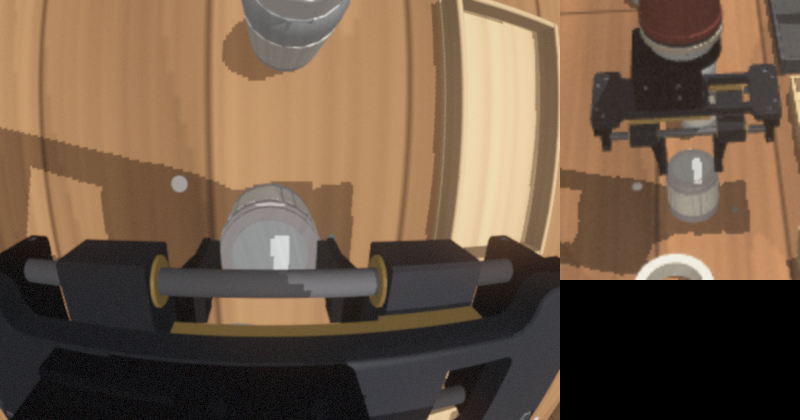

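Run:
```python
from fit import *
for x in(-.026,.026): print("tip",proj("side",[.452+x,-.069,.0235]),proj("side",[.452+x,-.069,.06]))
print(C["wrist"])
for c in("scene","side"):
    grab_frame(c); best=None
    for d in outline_of(c,"tin_a"):
        p,f=fit("tin_a",(.452,-.075),{c:d["region"].astype(float)},False); print(c,round(d["confidence"],2),d["extent"],p.round(4),round(f,3))
b=grab_frame("side"); cv2.imwrite("pics/c2.png",cv2.resize(b[200:320,180:340],(800,600),interpolation=cv2.INTER_CUBIC)[:,:,::-1])
```

```text
tip [244.53284827 274.46707751] [243.53143465 263.57567266]
tip [267.68710904 273.18515505] [267.23132568 262.28418599]
{'mtx': array([[325.1922621 ,   0.        , 268.13807699],
       [  0.        , 325.1922621 , 207.49967781],
       [  0.        ,   0.        ,   1.        ]]), 'tool_from_camera': array([[-6.98757247e-04, -9.64521356e-01, -2.64003914e-01,
         7.17615668e-02],
       [ 9.99999102e-01, -9.75878705e-04,  9.18544082e-04,
         1.84273935e-04],
       [-1.14359118e-03, -2.64003035e-01,  9.64521171e-01,
        -1.79023522e-01],
       [ 0.00000000e+00,  0.00000000e+00,  0.00000000e+00,
         1.00000000e+00]])}
scene 0.68 [213.6, 184.5, 233.4, 214.2] [ 0.4549 -0.0696  0.    ] 0.219
scene 0.59 [340.0, 175.4, 361.3, 200.6] [ 0.452 -0.075  0.   ] 1.0
side 0.8 [243.1, 253.6, 268.1, 291.6] [ 0.451  -0.0707  0.    ] 0.059
side 0.6 [224.8, 168.6, 230.4, 182.5] [ 0.452 -0.075  0.   ] 1.0
side 0.4 [306.9, 216.7, 364.5, 283.8] [ 0.452 -0.075  0.   ] 1.0
side 0.37 [310.3, 284.6, 390.1, 396.2] [ 0.452 -0.075  0.   ] 1.0
```

View pics/c2.png

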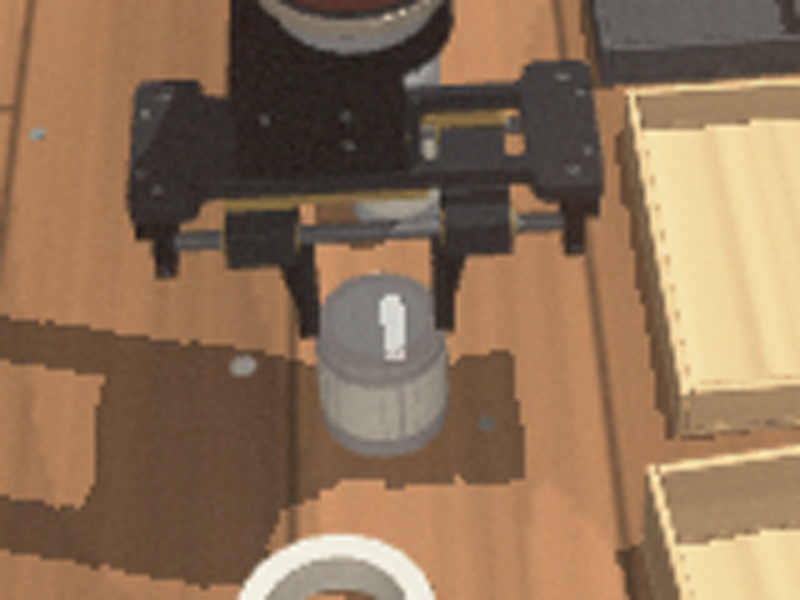

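```bash
cat >> h.py <<'E'
from scipy.spatial.transform import Rotation as R
def T(o=None):
    o=o or observe(); q=np.array(o["tool_rot"]); M=np.eye(4); M[:3,:3]=R.from_quat(q[[1,2,3,0]]).as_matrix(); M[:3,3]=o["tool_pos"]; return M
def wproj(p,tool=False,o=None):
    W=np.array(C["wrist"]["tool_from_camera"]); p=np.r_[p,1]
    q=np.linalg.inv(W)@(p if tool else np.linalg.inv(T(o))@p); q=q[:3]
    th=np.arctan2(np.hypot(q[0],q[1]),q[2]); K=np.array(C["wrist"]["mtx"]); u=q[:2]/np.hypot(q[0],q[1])*th
    return K[:2,2]+K[0,0]*u
E
python3 - <<'E'
from h import *
for z in(0,.01,.022):
  for y in(-.026,.026): print("tool",y,z,wproj([0,y,z],True).round())
for p in([.452,-.070,.06],[.452,-.041,.06],[.452,-.041,0],[.4622,.06-.023,0],[.635-.055+.0,.105,.03],[.582,.104,.03],[.69,.105,.03]): print(p,wproj(p).round())
o=observe();print(o["qpos"],o["tool_pos"])
for s,q in((0,0),):
  for z in (.15,.2):
    pass
E
```

```text
tool -0.026 0 [224. 244.]
tool 0.026 0 [311. 244.]
tool -0.026 0.01 [226. 238.]
tool 0.026 0.01 [309. 238.]
tool -0.026 0.022 [228. 232.]
tool 0.026 0.022 [307. 232.]
[0.452, -0.07, 0.06] [268. 256.]
[0.452, -0.041, 0.06] [268. 205.]
[0.452, -0.041, 0] [268. 183.]
[0.4622, 0.037, 0] [283.  71.]
[0.58, 0.105, 0.03] [455. -12.]
[0.582, 0.104, 0.03] [458. -10.]
[0.69, 0.105, 0.03] [557.  25.]
[-3.24304597e-01  4.38429149e-03  2.08846738e+00 -1.32414037e-06
  1.04886104e+00 -3.24267132e-01] [ 0.45194455 -0.06900971  0.04519634]
```

View pics/w1.png

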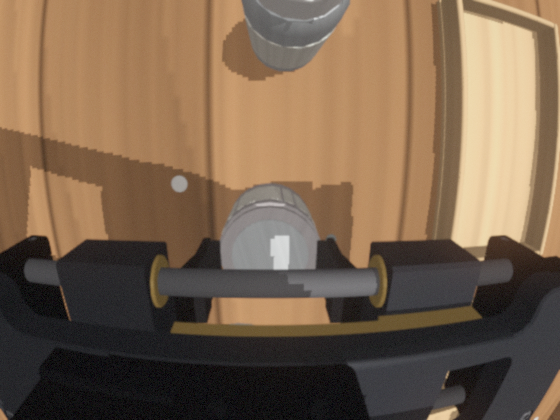

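Call:
drive_tool(deltas=[{"grip": 3, "x": 0, "y": 0, "z": 0, "wx": 0, "wy": 0, "wz": 0}, {"grip": 3, "x": 0, "y": 0, "z": 0, "wx": 0, "wy": 0, "wz": 0}, {"grip": 3, "x": 0, "y": 0, "z": 0, "wx": 0, "wy": 0, "wz": 0}, {"grip": 3, "x": 0, "y": 0, "z": 0, "wx": 0, "wy": 0, "wz": 0}])

```text
time: 4.55
tool_pos: [0.452, -0.069, 0.0452]
tool_rot: [0.0, 0.707, 0.707, -0.0]
force: [0.4, -0.1, -0.0]
width: 0.362
gripper_force: 0.0
```

Run:
```python
from h import *
a=grab_frame("wrist"); b=grab_frame("side"); s=grab_frame("scene")
w=cv2.resize(a[160:360,140:400],(400,308))
z=np.zeros((600,800,3),np.uint8); z[:308,:400]=w
z[:400,400:800]=cv2.resize(b[225:305,215:295],(400,400),interpolation=cv2.INTER_CUBIC)
z[308:600,:400]=cv2.resize(s[165:225,185:267],(400,292),interpolation=cv2.INTER_CUBIC)
cv2.imwrite("pics/c3.png",z[:,:,::-1])
```

```text
(no output)
```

View pics/c3.png

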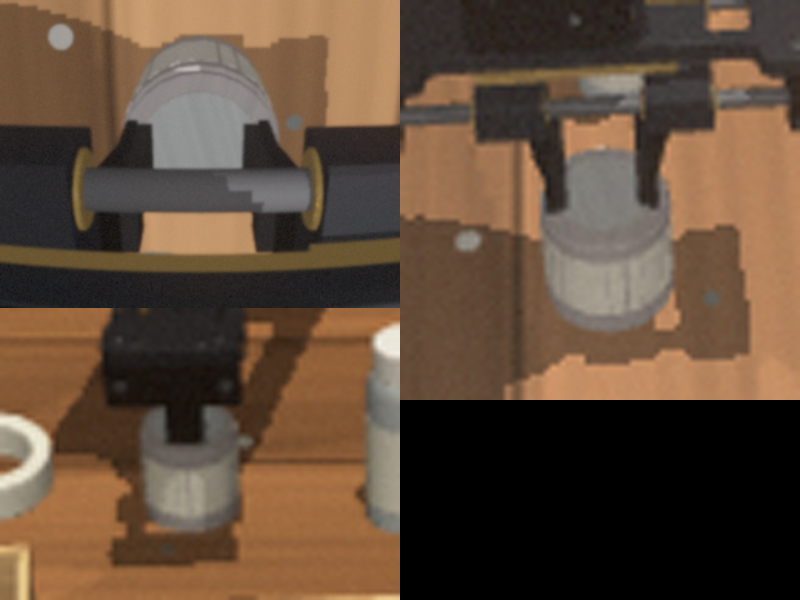

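Call:
drive_tool(deltas=[{"grip": 8.7, "x": 0, "y": 0, "z": -2, "wx": 0, "wy": 0, "wz": 0}, {"grip": 8.7, "x": 0, "y": 0, "z": 0, "wx": 0, "wy": 0, "wz": 0}, {"grip": 8.7, "x": 0, "y": 0, "z": 0, "wx": 0, "wy": 0, "wz": 0}, {"grip": 8.7, "x": 0, "y": 0, "z": 0, "wx": 0, "wy": 0, "wz": 0}, {"grip": 8.7, "x": 0, "y": 0, "z": 0, "wx": 0, "wy": 0, "wz": 0}, {"grip": 8.7, "x": 0, "y": 0, "z": 0, "wx": 0, "wy": 0, "wz": 0}, {"grip": 8.7, "x": 0, "y": 0, "z": 0, "wx": 0, "wy": 0, "wz": 0}, {"grip": 8.7, "x": 0, "y": 0, "z": 0, "wx": 0, "wy": 0, "wz": 0}, {"grip": 8.7, "x": 0, "y": 0, "z": 2, "wx": 0, "wy": 0, "wz": 0}, {"grip": 8.7, "x": 0, "y": 0, "z": 1.5, "wx": 0, "wy": 0, "wz": 0}, {"grip": 8.7, "x": 0, "y": 0, "z": 0, "wx": 0, "wy": 0, "wz": 0}])

```text
time: 5.8
tool_pos: [0.4501, -0.0684, 0.0283]
tool_rot: [-0.002, 0.707, 0.707, -0.001]
force: [-1.2, 0.6, 1.1]
width: 0.994
gripper_force: 0.0
```

Run:
```python
from h import *
o=observe(); print(o["tool_pos"],o["force"],o["width"])
a=grab_frame("wrist"); b=grab_frame("side"); s=grab_frame("scene")
z=np.zeros((600,800,3),np.uint8); z[:308,:400]=cv2.resize(a[160:360,140:400],(400,308))
z[:400,400:800]=cv2.resize(b[225:305,215:295],(400,400),interpolation=cv2.INTER_CUBIC)
z[308:600,:400]=cv2.resize(s[165:225,185:267],(400,292),interpolation=cv2.INTER_CUBIC)
cv2.imwrite("pics/c4.png",z[:,:,::-1])
```

```text
[ 0.45006645 -0.06837541  0.02830171] [-1.2357925   0.58285371  1.0607694 ] 0.994490056776992
```

View pics/c4.png

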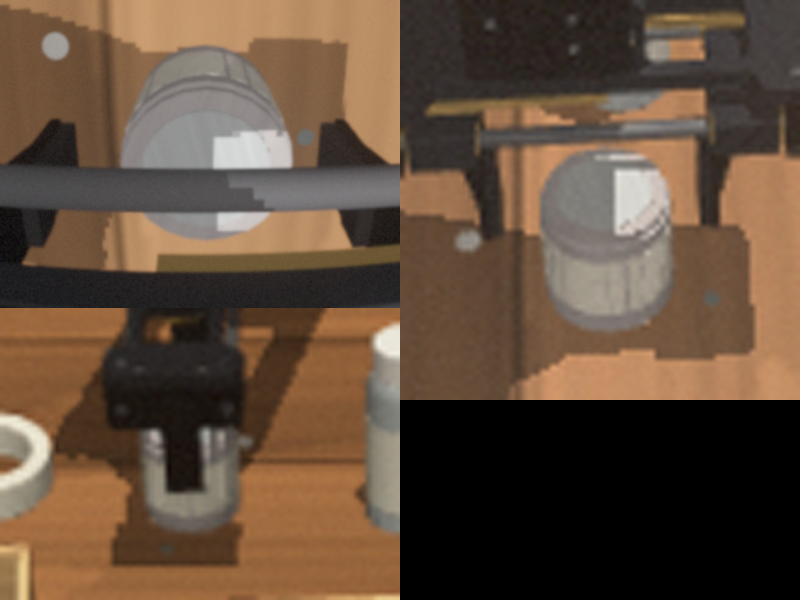

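Call:
drive_tool(deltas=[{"grip": 8.7, "x": 0, "y": 0, "z": 0, "wx": 0, "wy": 0, "wz": 0}, {"grip": 8.7, "x": 0, "y": 0, "z": 0.9, "wx": 0, "wy": 0, "wz": 0}, {"grip": 8.7, "x": 0, "y": 0, "z": 0.9, "wx": 0, "wy": 0, "wz": 0}, {"grip": 8.7, "x": 0, "y": 0, "z": 0, "wx": 0, "wy": 0, "wz": 0}, {"grip": 3, "x": 0, "y": 0, "z": 0, "wx": 0, "wy": 0, "wz": 0}, {"grip": 3, "x": 0, "y": 0, "z": 0, "wx": 0, "wy": 0, "wz": 0}, {"grip": 3, "x": 0, "y": 0, "z": 0, "wx": 0, "wy": 0, "wz": 0}, {"grip": 3, "x": 0, "y": 0, "z": 0, "wx": 0, "wy": 0, "wz": 0}, {"grip": 3, "x": 0, "y": 0, "z": 0, "wx": 0, "wy": 0, "wz": 0}, {"grip": 3, "x": 0, "y": 0, "z": 0, "wx": 0, "wy": 0, "wz": 0}])

```text
time: 6.95
tool_pos: [0.4523, -0.0691, 0.0125]
tool_rot: [0.0, 0.707, 0.707, 0.0]
force: [0.8, -0.3, 1.5]
width: 0.657
gripper_force: 30.0
```

Call:
drive_tool(deltas=[{"grip": 3, "x": 0, "y": 0, "z": -2, "wx": 0, "wy": 0, "wz": 0}, {"grip": 3, "x": 0, "y": 0, "z": -3, "wx": 0, "wy": 0, "wz": 0}, {"grip": 3, "x": 0, "y": 0, "z": -3, "wx": 0, "wy": 0, "wz": 0}, {"grip": 3, "x": 0, "y": 0, "z": -3, "wx": 0, "wy": 0, "wz": 0}, {"grip": 3, "x": 0, "y": 0, "z": -3, "wx": 0, "wy": 0, "wz": 0}, {"grip": 3, "x": 0, "y": 0, "z": -3, "wx": 0, "wy": 0, "wz": 0}, {"grip": 3, "x": 2, "y": 3, "z": 0, "wx": 0, "wy": 0, "wz": 0}, {"grip": 3, "x": 2.5, "y": 3, "z": 0, "wx": 0, "wy": 0, "wz": 0}, {"grip": 3, "x": 2.5, "y": 3, "z": 0, "wx": 0, "wy": 0, "wz": 0}, {"grip": 3, "x": 2.5, "y": 3, "z": 0, "wx": 0, "wy": 0, "wz": 0}, {"grip": 3, "x": 2.5, "y": 2, "z": 0, "wx": 0, "wy": 0, "wz": 0}, {"grip": 3, "x": 2.5, "y": 1, "z": 0, "wx": 0, "wy": 0, "wz": 0}])

```text
time: 8.15
tool_pos: [0.6028, 0.0771, 0.1812]
tool_rot: [-0.0, 0.707, 0.707, -0.0]
force: [-0.3, -0.1, -2.0]
width: 0.658
gripper_force: 30.0
```

Call:
drive_tool(deltas=[{"grip": 3, "x": 3, "y": 1, "z": 0, "wx": 0, "wy": 0, "wz": 0}, {"grip": 3, "x": 3, "y": 1, "z": 0, "wx": 0, "wy": 0, "wz": 0}, {"grip": 3, "x": 3, "y": 0, "z": 0, "wx": 0, "wy": 0, "wz": 0}, {"grip": 3, "x": 2.4, "y": 0, "z": 0, "wx": 0, "wy": 0, "wz": 0}, {"grip": 3, "x": 0, "y": 0, "z": 3, "wx": 0, "wy": 0, "wz": 0}, {"grip": 3, "x": 0, "y": 0, "z": 3, "wx": 0, "wy": 0, "wz": 0}, {"grip": 3, "x": 0, "y": 0, "z": 3, "wx": 0, "wy": 0, "wz": 0}, {"grip": 3, "x": 0, "y": 0, "z": 0, "wx": 0, "wy": 0, "wz": 0}, {"grip": 3, "x": 0, "y": 0, "z": 0, "wx": 0, "wy": 0, "wz": 0}])

```text
time: 9.05
tool_pos: [0.6211, 0.1898, 0.0915]
tool_rot: [-0.001, 0.707, 0.707, -0.001]
force: [-0.1, -1.0, -1.8]
width: 0.656
gripper_force: 30.0
```

Run:
```python
from h import *
o=observe(); print(o["tool_pos"],o["tool_rot"],o["force"],o["width"],o["gripper_force"])
b=grab_frame("side"); s=grab_frame("scene")
z=np.hstack([cv2.resize(b[130:250,250:370],(400,400),interpolation=cv2.INTER_CUBIC),cv2.resize(s[160:280,270:390],(400,400),interpolation=cv2.INTER_CUBIC)])
cv2.imwrite("pics/c5.png",z[:,:,::-1])
```

```text
[0.62113859 0.18984988 0.09149095] [-0.00075114  0.70711973  0.70709266 -0.00104689] [-0.05739188 -1.02637971 -1.82235775] 0.6557556437784499 29.999907558085397
```

View pics/c5.png

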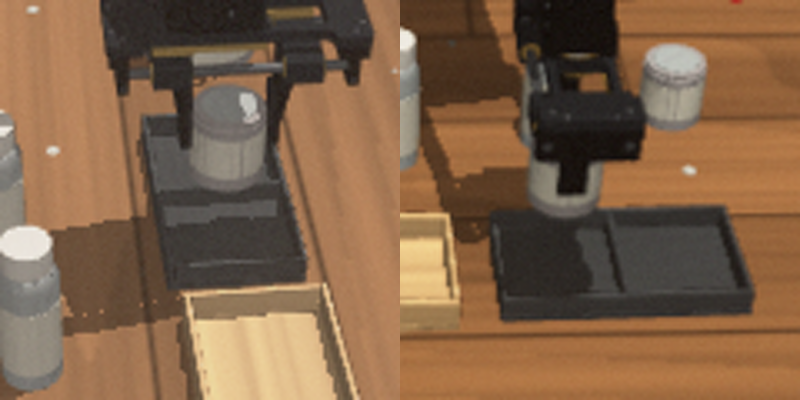

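Call:
drive_tool(deltas=[{"grip": 3, "x": 0, "y": 0, "z": 3, "wx": 0, "wy": 0, "wz": 0}, {"grip": 3, "x": 0, "y": 0, "z": 2.5, "wx": 0, "wy": 0, "wz": 0}, {"grip": 3, "x": 0, "y": 0, "z": 1.2, "wx": 0, "wy": 0, "wz": 0}, {"grip": 3, "x": 0, "y": 0, "z": 0.6, "wx": 0, "wy": 0, "wz": 0}, {"grip": 3, "x": 0, "y": 0, "z": 0, "wx": 0, "wy": 0, "wz": 0}, {"grip": 3, "x": 0, "y": 0, "z": 0, "wx": 0, "wy": 0, "wz": 0}, {"grip": 3, "x": 0, "y": 0, "z": 0, "wx": 0, "wy": 0, "wz": 0}])

```text
time: 9.85
tool_pos: [0.6233, 0.1903, 0.021]
tool_rot: [0.001, 0.707, 0.707, 0.001]
force: [-0.0, 0.7, -3.5]
width: 0.658
gripper_force: 30.0
```

Call:
drive_tool(deltas=[{"grip": 3, "x": 0, "y": 0, "z": 0.2, "wx": 0, "wy": 0, "wz": 0}, {"grip": 3, "x": 0, "y": 0, "z": 0, "wx": 0, "wy": 0, "wz": 0}, {"grip": 7.4, "x": 0, "y": 0, "z": 0, "wx": 0, "wy": 0, "wz": 0}, {"grip": 7.4, "x": 0, "y": 0, "z": 0, "wx": 0, "wy": 0, "wz": 0}, {"grip": 7.4, "x": 0, "y": 0, "z": 0, "wx": 0, "wy": 0, "wz": 0}, {"grip": 7.4, "x": 0, "y": 0, "z": 0, "wx": 0, "wy": 0, "wz": 0}, {"grip": 7.4, "x": 0, "y": 0, "z": -2, "wx": 0, "wy": 0, "wz": 0}, {"grip": 7.4, "x": 0, "y": 0, "z": -3, "wx": 0, "wy": 0, "wz": 0}, {"grip": 8.7, "x": 0, "y": 0, "z": -3, "wx": 0, "wy": 0, "wz": 0}, {"grip": 8.7, "x": 0, "y": 0, "z": -3, "wx": 0, "wy": 0, "wz": 0}, {"grip": 8.7, "x": 0, "y": 0, "z": -2, "wx": 0, "wy": 0, "wz": 0}])

```text
time: 10.95
tool_pos: [0.6231, 0.1902, 0.1502]
tool_rot: [0.001, 0.707, 0.707, 0.001]
force: [1.0, -0.6, 1.4]
width: 0.982
gripper_force: 0.0
```

Call:
drive_tool(deltas=[{"grip": 8.7, "x": 1.7, "y": -2.8, "z": 0, "wx": 0, "wy": 0, "wz": 0}, {"grip": 8.7, "x": 1.6, "y": -2.8, "z": 0, "wx": 0, "wy": 0, "wz": 0}, {"grip": 8.7, "x": 1.7, "y": -2.8, "z": 0, "wx": 0, "wy": 0, "wz": 0}, {"grip": 8.7, "x": 1.6, "y": -2.8, "z": 0, "wx": 0, "wy": 0, "wz": 0}, {"grip": 8.7, "x": 1.7, "y": -2.8, "z": 0, "wx": 0, "wy": 0, "wz": 0}, {"grip": 8.7, "x": 1.6, "y": -2.8, "z": 0, "wx": 0, "wy": 0, "wz": 0}, {"grip": 8.7, "x": 1.6, "y": -2.8, "z": 0, "wx": 0, "wy": 0, "wz": 0}, {"grip": 8.7, "x": 1.5, "y": -2.6, "z": 0, "wx": 0, "wy": 0, "wz": 0}, {"grip": 8.7, "x": 0, "y": 0, "z": 2, "wx": 0, "wy": 0, "wz": 0}, {"grip": 8.7, "x": 0, "y": 0, "z": 2, "wx": 0, "wy": 0, "wz": 0}, {"grip": 8.7, "x": 0, "y": 0, "z": 0, "wx": 0, "wy": 0, "wz": 0}])

```text
time: 12.05
tool_pos: [0.3978, 0.3191, 0.1048]
tool_rot: [-0.001, 0.707, 0.707, -0.002]
force: [-0.2, 0.1, -0.6]
width: 0.999
gripper_force: 0.0
```

Run:
```python
from h import *
for i in range(3):
    o=observe(); print(o["tool_pos"],o["tool_rot"],np.round(o["qpos"],4)); grab_frame("wrist")
for d in outline_of("wrist","tin_a"): print(d["confidence"],d["extent"])
# predicted extents
t=np.linspace(0,6.28,60)
P=np.array([wproj([.4+.029*np.cos(a),.3208+.029*np.sin(a),z]) for a in t for z in(0,.06)]); print(P.min(0),P.max(0))
```

```text
[0.39777519 0.31908541 0.1047744 ] [-6.16261414e-04  7.06858756e-01  7.07350581e-01 -2.33978380e-03] [ 0.5213  0.0483  1.9162 -0.      1.1819  0.5207]
[0.39884247 0.31946485 0.10625015] [-3.75838195e-04  7.07028295e-01  7.07183772e-01 -1.40047398e-03] [ 0.5209  0.0474  1.9141 -0.      1.183   0.5207]
[0.39990712 0.31989118 0.10742698] [-5.79363288e-05  7.07109195e-01  7.07104302e-01 -2.99457457e-04] [ 0.5206  0.0466  1.9125 -0.      1.1831  0.5207]
0.73 [229.5, 168.0, 311.7, 253.0]
0.71 [453.4, 0.0, 560.0, 114.4]
[226.89424915 168.21563435] [305.66708931 255.69394967]
```

Call:
drive_tool(deltas=[{"grip": 8.7, "x": 0.1, "y": 0.1, "z": 2.5, "wx": 0, "wy": 0, "wz": 0}, {"grip": 8.7, "x": 0, "y": 0, "z": 2.5, "wx": 0, "wy": 0, "wz": 0}, {"grip": 8.7, "x": 0, "y": 0, "z": 2.5, "wx": 0, "wy": 0, "wz": 0}, {"grip": 8.7, "x": 0, "y": 0, "z": 2.0, "wx": 0, "wy": 0, "wz": 0}, {"grip": 8.7, "x": 0, "y": 0, "z": 0, "wx": 0, "wy": 0, "wz": 0}, {"grip": 8.7, "x": 0, "y": 0, "z": 0, "wx": 0, "wy": 0, "wz": 0}, {"grip": 3, "x": 0, "y": 0, "z": 0, "wx": 0, "wy": 0, "wz": 0}, {"grip": 3, "x": 0, "y": 0, "z": 0, "wx": 0, "wy": 0, "wz": 0}, {"grip": 3, "x": 0, "y": 0, "z": 0, "wx": 0, "wy": 0, "wz": 0}, {"grip": 3, "x": 0, "y": 0, "z": 0, "wx": 0, "wy": 0, "wz": 0}, {"grip": 3, "x": 0, "y": 0, "z": 0, "wx": 0, "wy": 0, "wz": 0}, {"grip": 3, "x": 0, "y": 0, "z": 0, "wx": 0, "wy": 0, "wz": 0}])

```text
time: 13.45
tool_pos: [0.4015, 0.3212, 0.0127]
tool_rot: [0.0, 0.707, 0.707, 0.0]
force: [-0.4, -0.8, 2.9]
width: 0.663
gripper_force: 30.0
```

Call:
drive_tool(deltas=[{"grip": 3, "x": 0, "y": 0, "z": -2, "wx": 0, "wy": 0, "wz": 0}, {"grip": 3, "x": 0, "y": 0, "z": -3, "wx": 0, "wy": 0, "wz": 0}, {"grip": 3, "x": 0, "y": 0, "z": -3, "wx": 0, "wy": 0, "wz": 0}, {"grip": 3, "x": 0, "y": 0, "z": -3, "wx": 0, "wy": 0, "wz": 0}, {"grip": 3, "x": -0.5, "y": 3, "z": 0, "wx": 0, "wy": 0, "wz": 0}, {"grip": 3, "x": -0.5, "y": 3, "z": 0, "wx": 0, "wy": 0, "wz": 0}, {"grip": 3, "x": -0.5, "y": 3, "z": 0, "wx": 0, "wy": 0, "wz": 0}, {"grip": 3, "x": -0.5, "y": 3, "z": 0, "wx": 0, "wy": 0, "wz": 0}, {"grip": 3, "x": -0.5, "y": 3, "z": 0, "wx": 0, "wy": 0, "wz": 0}, {"grip": 3, "x": -0.5, "y": 3, "z": 0, "wx": 0, "wy": 0, "wz": 0}, {"grip": 3, "x": -0.3, "y": 3, "z": 0, "wx": 0, "wy": 0, "wz": 0}, {"grip": 3, "x": 0, "y": 1, "z": 0, "wx": 0, "wy": 0, "wz": 0}])

```text
time: 14.65
tool_pos: [0.6228, 0.2867, 0.1208]
tool_rot: [0.0, 0.708, 0.706, -0.001]
force: [0.2, -0.1, -2.3]
width: 0.661
gripper_force: 30.0
```

Call:
drive_tool(deltas=[{"grip": 3, "x": 0, "y": 0, "z": 3, "wx": 0, "wy": 0, "wz": 0}, {"grip": 3, "x": 0, "y": 0, "z": 3, "wx": 0, "wy": 0, "wz": 0}, {"grip": 3, "x": 0, "y": 0, "z": 2, "wx": 0, "wy": 0, "wz": 0}, {"grip": 3, "x": 0, "y": 0, "z": 1.5, "wx": 0, "wy": 0, "wz": 0}, {"grip": 3, "x": 0, "y": 0, "z": 0.5, "wx": 0, "wy": 0, "wz": 0}, {"grip": 3, "x": 0, "y": 0, "z": 0, "wx": 0, "wy": 0, "wz": 0}, {"grip": 3, "x": 0, "y": 0, "z": 0, "wx": 0, "wy": 0, "wz": 0}, {"grip": 3, "x": 0, "y": 0, "z": 0, "wx": 0, "wy": 0, "wz": 0}])

```text
time: 15.45
tool_pos: [0.6222, 0.2885, 0.0241]
tool_rot: [0.001, 0.707, 0.707, 0.001]
force: [1.4, -1.4, -2.8]
width: 0.656
gripper_force: 30.0
```

Call:
drive_tool(deltas=[{"grip": 3, "x": 0, "y": 0, "z": 0.4, "wx": 0, "wy": 0, "wz": 0}, {"grip": 3, "x": 0, "y": 0, "z": 0, "wx": 0, "wy": 0, "wz": 0}, {"grip": 3, "x": 0, "y": 0, "z": 0, "wx": 0, "wy": 0, "wz": 0}, {"grip": 7.4, "x": 0, "y": 0, "z": 0, "wx": 0, "wy": 0, "wz": 0}, {"grip": 7.4, "x": 0, "y": 0, "z": 0, "wx": 0, "wy": 0, "wz": 0}, {"grip": 7.4, "x": 0, "y": 0, "z": 0, "wx": 0, "wy": 0, "wz": 0}, {"grip": 7.4, "x": 0, "y": 0, "z": 0, "wx": 0, "wy": 0, "wz": 0}, {"grip": 7.4, "x": 0, "y": 0, "z": -2, "wx": 0, "wy": 0, "wz": 0}, {"grip": 7.4, "x": 0, "y": 0, "z": -3, "wx": 0, "wy": 0, "wz": 0}, {"grip": 8.0, "x": 0, "y": 0, "z": -4, "wx": 0, "wy": 0, "wz": 0}, {"grip": 8.0, "x": 0, "y": 0, "z": -4, "wx": 0, "wy": 0, "wz": 0}])

```text
time: 16.55
tool_pos: [0.6206, 0.2879, 0.1492]
tool_rot: [-0.0, 0.707, 0.707, -0.0]
force: [0.9, 0.9, -0.4]
width: 0.908
gripper_force: 0.0
```

Run:
```python
from fit import *
b=grab_frame("side"); s=grab_frame("scene")
print(observe()["tool_pos"])
for c in("side","scene"):
    for d in outline_of(c,"tin_a")[:3]:
        u=np.argwhere(d["region"]).mean(0); g=min([(.622,.19),(.622,.288)],key=lambda g:np.hypot(*(proj(c,[*g,.035])[::-1]-u)))
        def cost(v):
            r=render(c,"tin_a",[v[0]/100,v[1]/100,0,.005]); m=d["region"]; return 1-np.minimum(r,m).sum()/np.maximum(r,m).sum()
        r=minimize(cost,np.array(g)*100,method="Nelder-Mead"); print(c,d["confidence"],(r.x/100).round(3),round(r.fun,3))
    for d in outline_of(c,"spray_a")[:2]:
        u=np.argwhere(d["region"]).mean(0); g=min([(.462,.06),(.438,.2)],key=lambda g:np.hypot(*(proj(c,[*g,.06])[::-1]-u)))
        p,f=fit("spray_a",g,{c:d["region"].astype(float)},False); print(c,"spray",p.round(4),round(f,3))
z=np.hstack([cv2.resize(b[100:250,230:380],(400,400),interpolation=cv2.INTER_CUBIC),cv2.resize(s[150:300,250:400],(400,400),interpolation=cv2.INTER_CUBIC)])
cv2.imwrite("pics/c6.png",z[:,:,::-1])
```

```text
[0.62549925 0.28958436 0.15701604]
side 0.64 [0.62  0.187] 0.107
side 0.6 [0.62  0.292] 0.249
side spray [0.4388 0.1999 0.    ] 0.158
side spray [0.4624 0.063  0.    ] 0.11
scene 0.93 [0.619 0.191] 0.102
scene 0.91 [0.62  0.289] 0.068
scene spray [0.4376 0.2018 0.    ] 0.073
scene spray [0.4595 0.0607 0.    ] 0.058
```

View pics/c6.png

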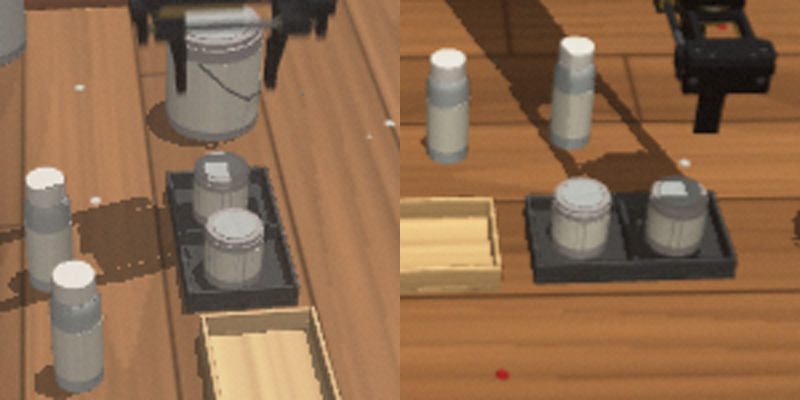

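Call:
drive_tool(deltas=[{"grip": 8.0, "x": -2.5, "y": -1.8, "z": 0, "wx": 0, "wy": 0, "wz": 0}, {"grip": 8.0, "x": -2.5, "y": -1.8, "z": 0, "wx": 0, "wy": 0, "wz": 0}, {"grip": 8.0, "x": -2.5, "y": -1.8, "z": 0, "wx": 0, "wy": 0, "wz": 0}, {"grip": 8.0, "x": -2.6, "y": -1.8, "z": 0, "wx": 0, "wy": 0, "wz": 0}, {"grip": 8.0, "x": -2.6, "y": -1.8, "z": 0, "wx": 0, "wy": 0, "wz": 0}, {"grip": 8.0, "x": -2.6, "y": -1.8, "z": 0, "wx": 0, "wy": 0, "wz": 0}, {"grip": 8.0, "x": -2.5, "y": -1.8, "z": 0, "wx": 0, "wy": 0, "wz": 0}, {"grip": 8.0, "x": -2.5, "y": -1.8, "z": 0, "wx": 0, "wy": 0, "wz": 0}, {"grip": 8.0, "x": -2.5, "y": -1.7, "z": 0, "wx": 0, "wy": 0, "wz": 0}, {"grip": 8.0, "x": 0, "y": 0, "z": 0, "wx": 0, "wy": 0, "wz": 0}, {"grip": 8.0, "x": 0, "y": 0, "z": 0, "wx": 0, "wy": 0, "wz": 0}, {"grip": 8.0, "x": 0, "y": 0, "z": 0, "wx": 0, "wy": 0, "wz": 0}])

```text
time: 18.05
tool_pos: [0.46, 0.0605, 0.1476]
tool_rot: [-0.001, 0.707, 0.707, -0.0]
force: [-0.8, -0.0, 0.6]
width: 0.921
gripper_force: 0.0
```

Call:
drive_tool(deltas=[{"grip": 8.0, "x": 0, "y": 0.2, "z": 2.5, "wx": 0, "wy": 0, "wz": 0}, {"grip": 8.0, "x": 0, "y": 0, "z": 2.5, "wx": 0, "wy": 0, "wz": 0}, {"grip": 8.0, "x": 0, "y": 0, "z": 2.5, "wx": 0, "wy": 0, "wz": 0}, {"grip": 8.0, "x": 0, "y": 0, "z": 1.8, "wx": 0, "wy": 0, "wz": 0}, {"grip": 8.0, "x": 0, "y": 0, "z": 0, "wx": 0, "wy": 0, "wz": 0}, {"grip": 8.0, "x": 0, "y": 0, "z": 0, "wx": 0, "wy": 0, "wz": 0}, {"grip": 8.0, "x": 0, "y": 0, "z": 0, "wx": 0, "wy": 0, "wz": 0}])

```text
time: 18.75
tool_pos: [0.4632, 0.0603, 0.0564]
tool_rot: [0.001, 0.707, 0.707, 0.001]
force: [-0.6, 0.4, 0.1]
width: 0.919
gripper_force: 0.0
```

Call:
drive_tool(deltas=[{"grip": 2, "x": 0, "y": 0, "z": 0.2, "wx": 0, "wy": 0, "wz": 0}, {"grip": 2, "x": 0, "y": 0, "z": 0, "wx": 0, "wy": 0, "wz": 0}, {"grip": 2, "x": 0, "y": 0, "z": 0, "wx": 0, "wy": 0, "wz": 0}, {"grip": 2, "x": 0, "y": 0, "z": 0, "wx": 0, "wy": 0, "wz": 0}, {"grip": 2, "x": 0, "y": 0, "z": 0, "wx": 0, "wy": 0, "wz": 0}, {"grip": 2, "x": 0, "y": 0, "z": 0, "wx": 0, "wy": 0, "wz": 0}, {"grip": 2, "x": 0, "y": 0, "z": 0, "wx": 0, "wy": 0, "wz": 0}, {"grip": 2, "x": 0, "y": 0, "z": 0, "wx": 0, "wy": 0, "wz": 0}])

```text
time: 19.55
tool_pos: [0.4622, 0.06, 0.0534]
tool_rot: [0.0, 0.707, 0.707, 0.0]
force: [-0.2, -0.2, 1.2]
width: 0.519
gripper_force: 30.0
```

Call:
drive_tool(deltas=[{"grip": 2, "x": 0, "y": 0, "z": -2, "wx": 0, "wy": 0, "wz": 0}, {"grip": 2, "x": 0, "y": 0, "z": -3, "wx": 0, "wy": 0, "wz": 0}, {"grip": 2, "x": 0, "y": 0, "z": -3, "wx": 0, "wy": 0, "wz": 0}, {"grip": 2, "x": 0, "y": 0, "z": -2, "wx": 0, "wy": 0, "wz": 0}, {"grip": 2, "x": -2, "y": 2.5, "z": 0, "wx": 0, "wy": 0, "wz": 0}, {"grip": 2, "x": -2, "y": 2.5, "z": 0, "wx": 0, "wy": 0, "wz": 0}, {"grip": 2, "x": -2, "y": 2.5, "z": 0, "wx": 0, "wy": 0, "wz": 0}, {"grip": 2, "x": -2, "y": 2.5, "z": 0, "wx": 0, "wy": 0, "wz": 0}, {"grip": 2, "x": -2.5, "y": 2, "z": 0, "wx": 0, "wy": 0, "wz": 0}, {"grip": 2, "x": -3, "y": 1.5, "z": 0, "wx": 0, "wy": 0, "wz": 0}, {"grip": 2, "x": -3, "y": 1.5, "z": 0, "wx": 0, "wy": 0, "wz": 0}, {"grip": 2, "x": -3, "y": 1, "z": 0, "wx": 0, "wy": 0, "wz": 0}])

```text
time: 20.75
tool_pos: [0.6221, -0.136, 0.1521]
tool_rot: [-0.001, 0.707, 0.707, -0.0]
force: [0.5, 0.5, -2.0]
width: 0.519
gripper_force: 30.0
```

Call:
drive_tool(deltas=[{"grip": 2, "x": -3, "y": 0.7, "z": 0, "wx": 0, "wy": 0, "wz": 0}, {"grip": 2, "x": -3, "y": 0, "z": 0, "wx": 0, "wy": 0, "wz": 0}, {"grip": 2, "x": -3, "y": 0, "z": 0, "wx": 0, "wy": 0, "wz": 0}, {"grip": 2, "x": -3, "y": 0, "z": 0, "wx": 0, "wy": 0, "wz": 0}, {"grip": 2, "x": -2.5, "y": 0, "z": 0, "wx": 0, "wy": 0, "wz": 0}, {"grip": 2, "x": -1.5, "y": 0, "z": 0, "wx": 0, "wy": 0, "wz": 0}, {"grip": 2, "x": 0, "y": 0, "z": 0, "wx": 0, "wy": 0, "wz": 0}, {"grip": 2, "x": 0, "y": 0, "z": 0, "wx": 0, "wy": 0, "wz": 0}, {"grip": 2, "x": 0, "y": 0, "z": 0, "wx": 0, "wy": 0, "wz": 0}])

```text
time: 21.65
tool_pos: [0.6291, -0.2934, 0.1529]
tool_rot: [-0.001, 0.707, 0.708, 0.0]
force: [0.6, -0.7, -1.9]
width: 0.523
gripper_force: 30.0
```

Aligned over the far bay; lower.

Call:
drive_tool(deltas=[{"grip": 2, "x": 0, "y": 0, "z": 3, "wx": 0, "wy": 0, "wz": 0}, {"grip": 2, "x": 0, "y": 0, "z": 3, "wx": 0, "wy": 0, "wz": 0}, {"grip": 2, "x": 0, "y": 0, "z": 2, "wx": 0, "wy": 0, "wz": 0}, {"grip": 2, "x": 0, "y": 0, "z": 1, "wx": 0, "wy": 0, "wz": 0}, {"grip": 2, "x": 0, "y": 0, "z": 0.3, "wx": 0, "wy": 0, "wz": 0}, {"grip": 2, "x": 0, "y": 0, "z": 0, "wx": 0, "wy": 0, "wz": 0}, {"grip": 2, "x": 0, "y": 0, "z": 0, "wx": 0, "wy": 0, "wz": 0}, {"grip": 2, "x": 0, "y": 0, "z": 0, "wx": 0, "wy": 0, "wz": 0}])

```text
time: 22.45
tool_pos: [0.63, -0.2956, 0.062]
tool_rot: [0.001, 0.707, 0.707, 0.0]
force: [-0.1, 0.4, -1.1]
width: 0.517
gripper_force: 30.0
```

Call:
drive_tool(deltas=[{"grip": 2, "x": 0, "y": 0, "z": 0.2, "wx": 0, "wy": 0, "wz": 0}, {"grip": 2, "x": 0, "y": 0, "z": 0, "wx": 0, "wy": 0, "wz": 0}, {"grip": 2, "x": 0, "y": 0, "z": 0, "wx": 0, "wy": 0, "wz": 0}, {"grip": 7, "x": 0, "y": 0, "z": 0, "wx": 0, "wy": 0, "wz": 0}, {"grip": 7, "x": 0, "y": 0, "z": 0, "wx": 0, "wy": 0, "wz": 0}, {"grip": 7, "x": 0, "y": 0, "z": 0, "wx": 0, "wy": 0, "wz": 0}, {"grip": 7, "x": 0, "y": 0, "z": 0, "wx": 0, "wy": 0, "wz": 0}, {"grip": 7, "x": 0, "y": 0, "z": 0, "wx": 0, "wy": 0, "wz": 0}, {"grip": 8, "x": 0, "y": 0, "z": -2, "wx": 0, "wy": 0, "wz": 0}, {"grip": 8, "x": 0, "y": 0, "z": -3, "wx": 0, "wy": 0, "wz": 0}, {"grip": 8, "x": 0, "y": 0, "z": -3, "wx": 0, "wy": 0, "wz": 0}, {"grip": 8, "x": 0, "y": 0, "z": -3, "wx": 0, "wy": 0, "wz": 0}])

```text
time: 23.65
tool_pos: [0.6288, -0.2949, 0.1693]
tool_rot: [-0.0, 0.707, 0.707, -0.0]
force: [0.4, 0.7, -0.4]
width: 0.916
gripper_force: 0.0
```

Call:
drive_tool(deltas=[{"grip": 8, "x": 3, "y": -1, "z": 0, "wx": 0, "wy": 0, "wz": 0}, {"grip": 8, "x": 4, "y": -1.5, "z": 0, "wx": 0, "wy": 0, "wz": 0}, {"grip": 8, "x": 4.5, "y": -1.8, "z": 0, "wx": 0, "wy": 0, "wz": 0}, {"grip": 8, "x": 4.5, "y": -1.8, "z": 0, "wx": 0, "wy": 0, "wz": 0}, {"grip": 8, "x": 4.5, "y": -1.8, "z": 0, "wx": 0, "wy": 0, "wz": 0}, {"grip": 8, "x": 4.5, "y": -1.8, "z": 0, "wx": 0, "wy": 0, "wz": 0}, {"grip": 8, "x": 4.5, "y": -1.8, "z": 0, "wx": 0, "wy": 0, "wz": 0}, {"grip": 8, "x": 4.5, "y": -1.8, "z": 0, "wx": 0, "wy": 0, "wz": 0}, {"grip": 8, "x": 4.5, "y": -1.8, "z": 0, "wx": 0, "wy": 0, "wz": 0}, {"grip": 8, "x": 4.5, "y": -1.8, "z": 0, "wx": 0, "wy": 0, "wz": 0}, {"grip": 8, "x": 4, "y": -1.2, "z": 0, "wx": 0, "wy": 0, "wz": 0}, {"grip": 8, "x": 2.6, "y": -1, "z": 0, "wx": 0, "wy": 0, "wz": 0}])

```text
time: 24.85
tool_pos: [0.4369, 0.2035, 0.1687]
tool_rot: [-0.0, 0.706, 0.708, 0.001]
force: [0.4, -0.1, -1.1]
width: 0.919
gripper_force: 0.0
```

Call:
drive_tool(deltas=[{"grip": 8, "x": 0, "y": 0, "z": 1.5, "wx": 0, "wy": 0, "wz": 0}, {"grip": 8, "x": 0, "y": 0, "z": 0, "wx": 0, "wy": 0, "wz": 0}, {"grip": 8, "x": 0, "y": 0, "z": 0, "wx": 0, "wy": 0, "wz": 0}, {"grip": 8, "x": 0, "y": 0, "z": 0, "wx": 0, "wy": 0, "wz": 0}])

```text
time: 25.25
tool_pos: [0.4386, 0.2005, 0.1538]
tool_rot: [0.0, 0.707, 0.707, 0.0]
force: [-0.1, 0.4, -0.5]
width: 0.916
gripper_force: 0.0
```

Run:
```python
from fit import *
t=np.linspace(0,6.28,60)
o=observe(); print(o["tool_pos"]); grab_frame("wrist")
for d in outline_of("wrist","spray_a")[:3]: print(round(d["confidence"],2),d["extent"])
P=np.array([wproj([.4385+r*np.cos(a),.201+r*np.sin(a),z],o=o) for a in t for r,z in((.023,0),(.023,.094),(.019,.103),(.019,.125))]); print(P.min(0),P.max(0))
b=grab_frame("side"); s=grab_frame("scene")
z=np.hstack([cv2.resize(b[150:390,180:420],(400,400),interpolation=cv2.INTER_CUBIC),cv2.resize(s[130:290,100:260],(400,400),interpolation=cv2.INTER_CUBIC)])
cv2.imwrite("pics/c7.png",z[:,:,::-1])
```

```text
[0.43856251 0.20053159 0.15382777]
0.91 [240.5, 166.5, 302.3, 252.9]
[237.54654599 167.49948752] [297.39447362 253.8847999 ]
```

View pics/c7.png

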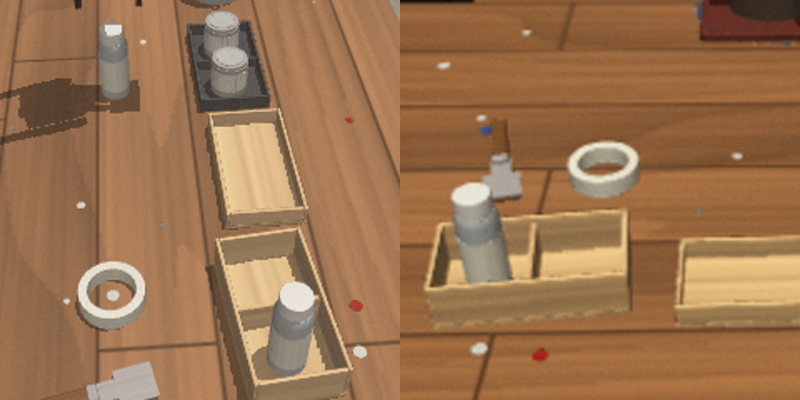

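Call:
drive_tool(deltas=[{"grip": 8.0, "x": 0, "y": 0.1, "z": 2.5, "wx": 0, "wy": 0, "wz": 0}, {"grip": 8.0, "x": 0, "y": 0, "z": 2.5, "wx": 0, "wy": 0, "wz": 0}, {"grip": 8.0, "x": 0, "y": 0, "z": 2.5, "wx": 0, "wy": 0, "wz": 0}, {"grip": 8.0, "x": 0, "y": 0, "z": 2.6, "wx": 0, "wy": 0, "wz": 0}, {"grip": 8.0, "x": 0, "y": 0, "z": 0, "wx": 0, "wy": 0, "wz": 0}, {"grip": 8.0, "x": 0, "y": 0, "z": 0, "wx": 0, "wy": 0, "wz": 0}, {"grip": 2, "x": 0, "y": 0, "z": 0, "wx": 0, "wy": 0, "wz": 0}, {"grip": 2, "x": 0, "y": 0, "z": 0, "wx": 0, "wy": 0, "wz": 0}, {"grip": 2, "x": 0, "y": 0, "z": 0, "wx": 0, "wy": 0, "wz": 0}, {"grip": 2, "x": 0, "y": 0, "z": 0, "wx": 0, "wy": 0, "wz": 0}, {"grip": 2, "x": 0, "y": 0, "z": 0, "wx": 0, "wy": 0, "wz": 0}, {"grip": 2, "x": 0, "y": 0, "z": 0, "wx": 0, "wy": 0, "wz": 0}])

```text
time: 26.65
tool_pos: [0.4393, 0.2011, 0.0526]
tool_rot: [0.0, 0.707, 0.707, 0.0]
force: [0.6, -0.4, 1.8]
width: 0.518
gripper_force: 30.0
```

Call:
drive_tool(deltas=[{"grip": 2, "x": 0, "y": 0, "z": 0, "wx": 0, "wy": 0, "wz": 0}, {"grip": 2, "x": 0, "y": 0, "z": 0, "wx": 0, "wy": 0, "wz": 0}])

```text
time: 26.85
tool_pos: [0.4393, 0.2011, 0.0525]
tool_rot: [0.0, 0.707, 0.707, 0.0]
force: [0.0, 0.9, 2.2]
width: 0.519
gripper_force: 30.0
```

Call:
drive_tool(deltas=[{"grip": 2, "x": 0, "y": 0, "z": -2, "wx": 0, "wy": 0, "wz": 0}, {"grip": 2, "x": 0, "y": 0, "z": -3, "wx": 0, "wy": 0, "wz": 0}, {"grip": 2, "x": 0, "y": 0, "z": -3, "wx": 0, "wy": 0, "wz": 0}, {"grip": 2, "x": 0, "y": 0, "z": -3, "wx": 0, "wy": 0, "wz": 0}, {"grip": 2, "x": -2, "y": 2, "z": 0, "wx": 0, "wy": 0, "wz": 0}, {"grip": 2, "x": -3.5, "y": 2, "z": 0, "wx": 0, "wy": 0, "wz": 0}, {"grip": 2, "x": -3.5, "y": 2, "z": 0, "wx": 0, "wy": 0, "wz": 0}, {"grip": 2, "x": -3.5, "y": 2, "z": 0, "wx": 0, "wy": 0, "wz": 0}, {"grip": 2, "x": -3.5, "y": 2, "z": 0, "wx": 0, "wy": 0, "wz": 0}, {"grip": 2, "x": -3.5, "y": 2, "z": 0, "wx": 0, "wy": 0, "wz": 0}, {"grip": 2, "x": -3.5, "y": 2, "z": 0, "wx": 0, "wy": 0, "wz": 0}, {"grip": 2, "x": -3.5, "y": 2, "z": 0, "wx": 0, "wy": 0, "wz": 0}])

```text
time: 28.05
tool_pos: [0.5989, -0.0654, 0.1612]
tool_rot: [-0.001, 0.707, 0.707, -0.0]
force: [0.3, 0.4, -1.0]
width: 0.519
gripper_force: 30.0
```

Call:
drive_tool(deltas=[{"grip": 2, "x": -3.5, "y": 1.5, "z": 0, "wx": 0, "wy": 0, "wz": 0}, {"grip": 2, "x": -3.5, "y": 0.6, "z": 0, "wx": 0, "wy": 0, "wz": 0}, {"grip": 2, "x": -3.4, "y": 0, "z": 0, "wx": 0, "wy": 0, "wz": 0}, {"grip": 2, "x": -3, "y": 0, "z": 0, "wx": 0, "wy": 0, "wz": 0}, {"grip": 2, "x": 0, "y": 0, "z": 0, "wx": 0, "wy": 0, "wz": 0}, {"grip": 2, "x": 0, "y": 0, "z": 0, "wx": 0, "wy": 0, "wz": 0}, {"grip": 2, "x": 0, "y": 0, "z": 0, "wx": 0, "wy": 0, "wz": 0}, {"grip": 2, "x": 0, "y": 0, "z": 0, "wx": 0, "wy": 0, "wz": 0}, {"grip": 2, "x": 0, "y": 0, "z": 0, "wx": 0, "wy": 0, "wz": 0}])

```text
time: 28.95
tool_pos: [0.6201, -0.1969, 0.1622]
tool_rot: [-0.0, 0.707, 0.708, 0.0]
force: [0.0, 0.1, -1.9]
width: 0.517
gripper_force: 30.0
```

Call:
drive_tool(deltas=[{"grip": 2, "x": 0, "y": 0, "z": 3, "wx": 0, "wy": 0, "wz": 0}, {"grip": 2, "x": 0, "y": 0, "z": 3, "wx": 0, "wy": 0, "wz": 0}, {"grip": 2, "x": 0, "y": 0, "z": 2.5, "wx": 0, "wy": 0, "wz": 0}, {"grip": 2, "x": 0, "y": 0, "z": 1.5, "wx": 0, "wy": 0, "wz": 0}, {"grip": 2, "x": 0, "y": 0, "z": 0.4, "wx": 0, "wy": 0, "wz": 0}, {"grip": 2, "x": 0, "y": 0, "z": 0, "wx": 0, "wy": 0, "wz": 0}, {"grip": 2, "x": 0, "y": 0, "z": 0, "wx": 0, "wy": 0, "wz": 0}, {"grip": 2, "x": 0, "y": 0, "z": 0, "wx": 0, "wy": 0, "wz": 0}, {"grip": 2, "x": 0, "y": 0, "z": 0, "wx": 0, "wy": 0, "wz": 0}])

```text
time: 29.85
tool_pos: [0.6206, -0.1983, 0.0591]
tool_rot: [0.001, 0.707, 0.707, 0.0]
force: [-0.8, -0.4, -1.6]
width: 0.52
gripper_force: 30.0
```

Call:
drive_tool(deltas=[{"grip": 2, "x": 0, "y": 0, "z": 0.1, "wx": 0, "wy": 0, "wz": 0}, {"grip": 2, "x": 0, "y": 0, "z": 0, "wx": 0, "wy": 0, "wz": 0}, {"grip": 2, "x": 0, "y": 0, "z": 0, "wx": 0, "wy": 0, "wz": 0}, {"grip": 7, "x": 0, "y": 0, "z": 0, "wx": 0, "wy": 0, "wz": 0}, {"grip": 7, "x": 0, "y": 0, "z": 0, "wx": 0, "wy": 0, "wz": 0}, {"grip": 7, "x": 0, "y": 0, "z": 0, "wx": 0, "wy": 0, "wz": 0}, {"grip": 7, "x": 0, "y": 0, "z": 0, "wx": 0, "wy": 0, "wz": 0}, {"grip": 7, "x": 0, "y": 0, "z": 0, "wx": 0, "wy": 0, "wz": 0}, {"grip": 7, "x": 0, "y": 0, "z": -2, "wx": 0, "wy": 0, "wz": 0}, {"grip": 7, "x": 0, "y": 0, "z": -3, "wx": 0, "wy": 0, "wz": 0}, {"grip": 6, "x": 0, "y": 0, "z": -3, "wx": 0, "wy": 0, "wz": 0}, {"grip": 5, "x": 0, "y": 0, "z": -3, "wx": 0, "wy": 0, "wz": 0}])

```text
time: 31.05
tool_pos: [0.6198, -0.1979, 0.1683]
tool_rot: [-0.0, 0.707, 0.707, -0.0]
force: [0.8, -0.8, -0.7]
width: 0.698
gripper_force: 0.0
```

Run:
```python
from fit import *
for c in("side","scene"):
    grab_frame(c)
    for d in outline_of(c,"spray_a")[:3]:
        u=np.argwhere(d["region"]).mean(0); g=min([(.62,-.198),(.63,-.2955)],key=lambda g:np.hypot(*(proj(c,[*g,.07])[::-1]-u)))
        def cost(v):
            r=render(c,"spray_a",[v[0]/100,v[1]/100,0,.005]); m=d["region"]; return 1-np.minimum(r,m).sum()/np.maximum(r,m).sum()
        r=minimize(cost,np.array(g)*100,method="Nelder-Mead"); print(c,round(d["confidence"],2),(r.x/100).round(3),round(r.fun,3))
    for n,g in(("knife",(.3974,-.3284,.22)),("tape_roll",(.4284,-.198))):
        d=outline_of(c,n)
        if d: p,f=fit(n,g,{c:d[0]["region"].astype(float)},len(g)>2); print(c,n,p.round(4),round(f,3))
print(observe()["tool_pos"])
```

```text
side 0.8 [ 0.62  -0.198] 0.06
side 0.59 [ 0.629 -0.295] 0.065
side knife [ 0.3966 -0.3294  0.2074] 0.18
side tape_roll [ 0.4286 -0.1984  0.    ] 0.358
scene 0.92 [ 0.598 -0.204] 0.215
scene 0.56 [ 0.609 -0.301] 0.195
scene knife [ 0.3974 -0.3284  0.22  ] 1.0
scene tape_roll [ 0.4279 -0.1958  0.    ] 0.292
[ 0.61889503 -0.19753495  0.16520419]
```

Call:
drive_tool(deltas=[{"grip": 5, "x": -1, "y": -2.5, "z": 0, "wx": 0, "wy": 0, "wz": 0}, {"grip": 5, "x": -1.5, "y": -3, "z": 0, "wx": 0, "wy": 0, "wz": 0}, {"grip": 5, "x": -2, "y": -3, "z": 0, "wx": 0, "wy": 0, "wz": 0}, {"grip": 5, "x": -2, "y": -3, "z": 0, "wx": 0, "wy": 0, "wz": 0}, {"grip": 5, "x": -2, "y": -3, "z": 0, "wx": 0, "wy": 0, "wz": 0}, {"grip": 5, "x": -2, "y": -3, "z": 0, "wx": 0, "wy": 0, "wz": 0}, {"grip": 5, "x": -1.5, "y": -3, "z": 0, "wx": 0, "wy": 0, "wz": 0}, {"grip": 5, "x": -1.4, "y": -3.2, "z": 0, "wx": 0, "wy": 0, "wz": 0}, {"grip": 5, "x": 0, "y": 0, "z": 0, "wx": 0, "wy": 0, "wz": 0.136}, {"grip": 5, "x": 0, "y": 0, "z": 0, "wx": 0, "wy": 0, "wz": 0.136}, {"grip": 5, "x": 0, "y": 0, "z": 0, "wx": 0, "wy": 0, "wz": 0.136}, {"grip": 5, "x": 0, "y": 0, "z": 0, "wx": 0, "wy": 0, "wz": 0.136}])

```text
time: 32.65
tool_pos: [0.3823, -0.3316, 0.166]
tool_rot: [-0.001, 0.873, 0.488, -0.0]
force: [0.3, -0.1, 0.5]
width: 0.574
gripper_force: 0.0
```

Call:
drive_tool(deltas=[{"grip": 5, "x": 0, "y": 0, "z": 0, "wx": 0, "wy": 0, "wz": 0.136}, {"grip": 5, "x": 0, "y": 0, "z": 0, "wx": 0, "wy": 0, "wz": 0.136}, {"grip": 5, "x": 0, "y": 0, "z": 0, "wx": 0, "wy": 0, "wz": 0.136}, {"grip": 5, "x": 0, "y": 0, "z": 0, "wx": 0, "wy": 0, "wz": 0.136}, {"grip": 5, "x": 0, "y": 0, "z": 0, "wx": 0, "wy": 0, "wz": 0.136}, {"grip": 5, "x": 0, "y": 0, "z": 0, "wx": 0, "wy": 0, "wz": 0.136}, {"grip": 5, "x": 0, "y": 0, "z": 2, "wx": 0, "wy": 0, "wz": 0}, {"grip": 5, "x": 0, "y": 0, "z": 2, "wx": 0, "wy": 0, "wz": 0}, {"grip": 5, "x": 0, "y": 0, "z": 2, "wx": 0, "wy": 0, "wz": 0}, {"grip": 5, "x": 0, "y": 0, "z": 0, "wx": 0, "wy": 0, "wz": 0}, {"grip": 5, "x": 0, "y": 0, "z": 0, "wx": 0, "wy": 0, "wz": 0}, {"grip": 5, "x": 0, "y": 0, "z": 0, "wx": 0, "wy": 0, "wz": 0}])

```text
time: 33.85
tool_pos: [0.3834, -0.3325, 0.1081]
tool_rot: [0.0, 0.994, 0.105, 0.0]
force: [-0.7, -0.1, 0.9]
width: 0.574
gripper_force: 0.0
```

Run:
```python
from fit import *
o=observe(); print(o["tool_pos"],o["tool_rot"],o["qpos"]); print(T(o)[:3,:3].round(3))
a=grab_frame("wrist")
D=outline_of("wrist","knife")
for d in D[:1]: print(round(d["confidence"],2),d["extent"])
g=np.array([.397,-.329]);y=.215
c,s=np.cos(y),np.sin(y)
b=a.copy()
for part in M["knife"]:
    w=part@np.array([[c,s,0],[-s,c,0],[0,0,1]])+[*g,0]
    h=cv2.convexHull(np.array([wproj(p,o=o) for p in w]).round().astype(np.int32)); cv2.polylines(b,[h],True,(0,255,0),1)
cv2.imwrite("pics/c8.png",b[:,:,::-1])
```

```text
[ 0.38341151 -0.33251504  0.10812563] [4.96300121e-04 9.94451189e-01 1.05197324e-01 3.30732686e-04] [-8.69917678e-01  3.31083782e-02  1.92500338e+00 -9.88640565e-06
  1.18228812e+00  4.90097703e-01]
[[ 0.978  0.209  0.001]
 [ 0.209 -0.978 -0.001]
 [ 0.001  0.001 -1.   ]]
0.87 [242.7, 92.9, 297.6, 267.3]
```

View pics/c8.png

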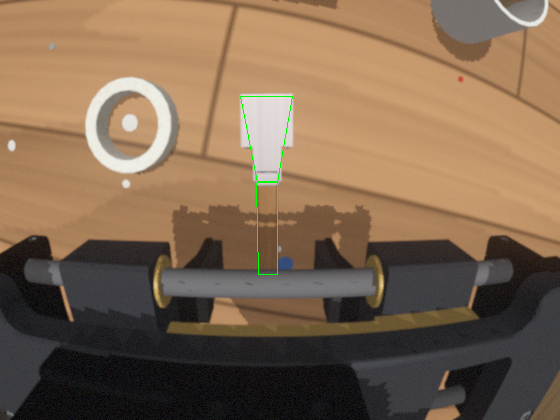

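Call:
drive_tool(deltas=[{"grip": 5, "x": 0, "y": 0, "z": 3, "wx": 0, "wy": 0, "wz": 0}, {"grip": 5, "x": 0, "y": 0, "z": 3, "wx": 0, "wy": 0, "wz": 0}, {"grip": 5, "x": 0, "y": 0, "z": 2, "wx": 0, "wy": 0, "wz": 0}, {"grip": 5, "x": 0, "y": 0, "z": 1.5, "wx": 0, "wy": 0, "wz": 0}, {"grip": 5, "x": 0, "y": 0, "z": 1, "wx": 0, "wy": 0, "wz": 0}, {"grip": 5, "x": 0, "y": 0, "z": 0.5, "wx": 0, "wy": 0, "wz": 0}, {"grip": 5, "x": 0, "y": 0, "z": 0, "wx": 0, "wy": 0, "wz": 0}, {"grip": 5, "x": 0, "y": 0, "z": 0, "wx": 0, "wy": 0, "wz": 0}, {"grip": 5, "x": 0, "y": 0, "z": 0, "wx": 0, "wy": 0, "wz": 0}, {"grip": 5, "x": 0, "y": 0, "z": 0, "wx": 0, "wy": 0, "wz": 0}])

```text
time: 34.95
tool_pos: [0.3834, -0.3325, -0.002]
tool_rot: [0.001, 0.994, 0.105, 0.0]
force: [0.4, -0.2, -1.0]
width: 0.572
gripper_force: 0.0
```

Call:
drive_tool(deltas=[{"grip": 5, "x": 0, "y": 0, "z": 0.3, "wx": 0, "wy": 0, "wz": 0}, {"grip": 5, "x": 0, "y": 0, "z": 0, "wx": 0, "wy": 0, "wz": 0}, {"grip": 5, "x": 0, "y": 0, "z": 0, "wx": 0, "wy": 0, "wz": 0}])

```text
time: 35.25
tool_pos: [0.3829, -0.3319, -0.0059]
tool_rot: [-0.0, 0.994, 0.105, -0.0]
force: [-0.3, -0.7, -0.2]
width: 0.572
gripper_force: 0.0
```

Run:
```python
from h import *
o=observe(); print(o["tool_pos"],o["force"])
p=np.array(o["tool_pos"]); c=proj("side",[p[0],p[1],.01]); print(c)
b=grab_frame("side"); u,v=c.astype(int); cv2.imwrite("pics/c9.png",cv2.resize(b[v-45:v+30,u-50:u+50],(800,600),interpolation=cv2.INTER_CUBIC)[:,:,::-1])
```

```text
[ 0.38288199 -0.33188852 -0.00589347] [-0.32017446 -0.65828545 -0.18036512]
[222.83350319 389.58942244]
```

View pics/c9.png

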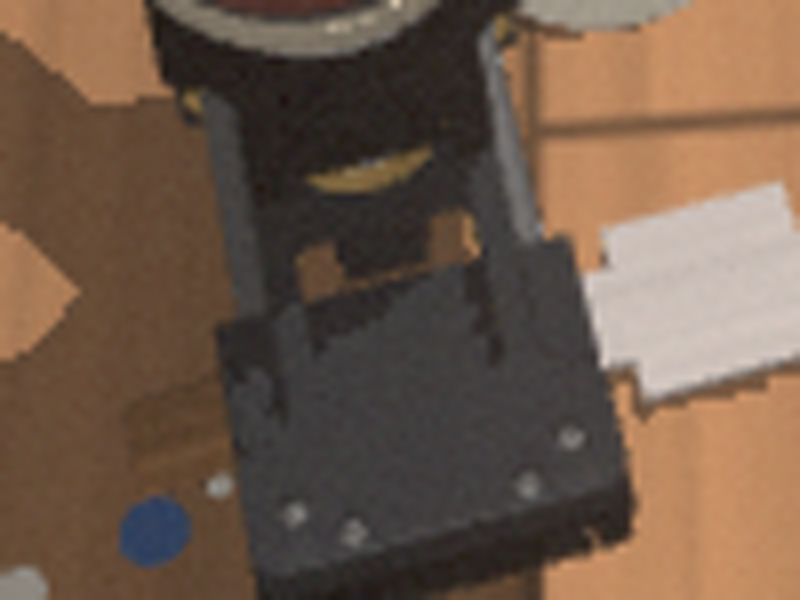

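Call:
drive_tool(deltas=[{"grip": 5, "x": 0, "y": 0, "z": 0.2, "wx": 0, "wy": 0, "wz": 0}, {"grip": 5, "x": 0, "y": 0, "z": 0, "wx": 0, "wy": 0, "wz": 0}, {"grip": 5, "x": 0, "y": 0, "z": 0, "wx": 0, "wy": 0, "wz": 0}, {"grip": 5, "x": 0, "y": 0, "z": 0, "wx": 0, "wy": 0, "wz": 0}])

```text
time: 35.7
tool_pos: [0.383, -0.332, -0.0078]
tool_rot: [-0.0, 0.994, 0.105, -0.0]
force: [-0.2, 0.1, -0.9]
width: 0.578
gripper_force: 0.0
```

Call:
drive_tool(deltas=[{"grip": 0, "x": 0, "y": 0, "z": 0, "wx": 0, "wy": 0, "wz": 0}, {"grip": 0, "x": 0, "y": 0, "z": 0, "wx": 0, "wy": 0, "wz": 0}, {"grip": 0, "x": 0, "y": 0, "z": 0, "wx": 0, "wy": 0, "wz": 0}, {"grip": 0, "x": 0, "y": 0, "z": 0, "wx": 0, "wy": 0, "wz": 0}, {"grip": 0, "x": 0, "y": 0, "z": 0, "wx": 0, "wy": 0, "wz": 0}, {"grip": 0, "x": 0, "y": 0, "z": 0, "wx": 0, "wy": 0, "wz": 0}, {"grip": 0, "x": 0, "y": 0, "z": 0, "wx": 0, "wy": 0, "wz": 0}, {"grip": 0, "x": 0, "y": 0, "z": 0, "wx": 0, "wy": 0, "wz": 0}])

```text
time: 36.5
tool_pos: [0.383, -0.3321, -0.0077]
tool_rot: [0.0, 0.994, 0.105, 0.0]
force: [-0.3, -0.1, 0.4]
width: 0.201
gripper_force: 30.0
```

Call:
drive_tool(deltas=[{"grip": 0, "x": 0, "y": 0, "z": -1, "wx": 0, "wy": 0, "wz": 0}, {"grip": 0, "x": 0, "y": 0, "z": -2, "wx": 0, "wy": 0, "wz": 0}, {"grip": 0, "x": 0, "y": 0, "z": -3, "wx": 0, "wy": 0, "wz": 0}, {"grip": 0, "x": 0, "y": 0, "z": -3, "wx": 0, "wy": 0, "wz": 0}, {"grip": 0, "x": 0, "y": 0, "z": -3, "wx": 0, "wy": 0, "wz": 0}, {"grip": 0, "x": 0, "y": 0, "z": -3, "wx": 0, "wy": 0, "wz": 0}, {"grip": 0, "x": 0, "y": 0, "z": -1, "wx": 0, "wy": 0, "wz": -0.1}, {"grip": 0, "x": 0, "y": 0, "z": 0, "wx": 0, "wy": 0, "wz": -0.127}, {"grip": 0, "x": 0, "y": 0, "z": 0, "wx": 0, "wy": 0, "wz": -0.127}, {"grip": 0, "x": 0, "y": 0, "z": 0, "wx": 0, "wy": 0, "wz": -0.127}, {"grip": 0, "x": 0, "y": 0, "z": 0, "wx": 0, "wy": 0, "wz": -0.127}, {"grip": 0, "x": 0, "y": 0, "z": 0, "wx": 0, "wy": 0, "wz": -0.127}])

```text
time: 37.7
tool_pos: [0.3829, -0.3319, 0.1528]
tool_rot: [0.0, 0.889, 0.458, 0.0]
force: [-0.0, -0.3, -1.3]
width: 0.202
gripper_force: 30.0
```

Call:
drive_tool(deltas=[{"grip": 0, "x": 0, "y": 0, "z": 0, "wx": 0, "wy": 0, "wz": -0.127}, {"grip": 0, "x": 0, "y": 0, "z": 0, "wx": 0, "wy": 0, "wz": -0.127}, {"grip": 0, "x": 0, "y": 0, "z": 0, "wx": 0, "wy": 0, "wz": -0.127}, {"grip": 0, "x": 0, "y": 0, "z": 0, "wx": 0, "wy": 0, "wz": -0.127}, {"grip": 0, "x": 0, "y": 0, "z": 0, "wx": 0, "wy": 0, "wz": -0.128}, {"grip": 0, "x": 0, "y": 0, "z": 0, "wx": 0, "wy": 0, "wz": 0}, {"grip": 0, "x": 0, "y": 0, "z": 0, "wx": 0, "wy": 0, "wz": 0}])

```text
time: 38.4
tool_pos: [0.383, -0.332, 0.1526]
tool_rot: [0.0, 0.704, 0.71, 0.0]
force: [-0.6, 0.0, -1.2]
width: 0.201
gripper_force: 30.0
```

Call:
drive_tool(deltas=[{"grip": 0, "x": 2, "y": 1.5, "z": 0, "wx": 0, "wy": 0, "wz": 0}, {"grip": 0, "x": 3, "y": 2.4, "z": 0, "wx": 0, "wy": 0, "wz": 0}, {"grip": 0, "x": 3, "y": 2.4, "z": 0, "wx": 0, "wy": 0, "wz": 0}, {"grip": 0, "x": 3, "y": 2.4, "z": 0, "wx": 0, "wy": 0, "wz": 0}, {"grip": 0, "x": 3, "y": 2.4, "z": 0, "wx": 0, "wy": 0, "wz": 0}, {"grip": 0, "x": 3, "y": 2.4, "z": 0, "wx": 0, "wy": 0, "wz": 0}, {"grip": 0, "x": 3, "y": 2.4, "z": 0, "wx": 0, "wy": 0, "wz": 0}, {"grip": 0, "x": 3, "y": 2.4, "z": 0, "wx": 0, "wy": 0, "wz": 0}, {"grip": 0, "x": 3, "y": 2.4, "z": 0, "wx": 0, "wy": 0, "wz": 0}, {"grip": 0, "x": 3, "y": 2.4, "z": 0, "wx": 0, "wy": 0, "wz": 0}, {"grip": 0, "x": 2, "y": 1.5, "z": 0, "wx": 0, "wy": 0, "wz": 0}, {"grip": 0, "x": 1.2, "y": 0.6, "z": 0, "wx": 0, "wy": 0, "wz": 0}])

```text
time: 39.6
tool_pos: [0.6324, -0.0053, 0.1522]
tool_rot: [-0.0, 0.703, 0.711, 0.0]
force: [0.2, 0.2, -1.0]
width: 0.202
gripper_force: 30.0
```

Call:
drive_tool(deltas=[{"grip": 0, "x": 0, "y": 0, "z": 3, "wx": 0, "wy": 0, "wz": 0}, {"grip": 0, "x": 0, "y": 0, "z": 3, "wx": 0, "wy": 0, "wz": 0}, {"grip": 0, "x": 0, "y": 0, "z": 0, "wx": 0, "wy": 0, "wz": 0}, {"grip": 0, "x": 0, "y": 0, "z": 0, "wx": 0, "wy": 0, "wz": 0}, {"grip": 0, "x": 0, "y": 0, "z": 0, "wx": 0, "wy": 0, "wz": 0}, {"grip": 0, "x": 0, "y": 0, "z": 0, "wx": 0, "wy": 0, "wz": 0}])

```text
time: 40.2
tool_pos: [0.6329, -0.0078, 0.0946]
tool_rot: [0.001, 0.703, 0.711, 0.001]
force: [-0.0, 0.3, 0.1]
width: 0.203
gripper_force: 30.0
```

Run:
```python
from h import *
o=observe(); print(o["tool_pos"],T(o)[:3,:3].round(3),o["width"])
b=grab_frame("side"); s=grab_frame("scene")
z=np.hstack([cv2.resize(b[170:320,260:410],(400,400),interpolation=cv2.INTER_CUBIC),cv2.resize(s[150:290,180:320],(400,400),interpolation=cv2.INTER_CUBIC)])
cv2.imwrite("pics/c10.png",z[:,:,::-1])
```

```text
[ 0.6328713  -0.00776798  0.09460473] [[-0.01   1.     0.004]
 [ 1.     0.01  -0.   ]
 [-0.001  0.004 -1.   ]] 0.202744203456088
```

View pics/c10.png

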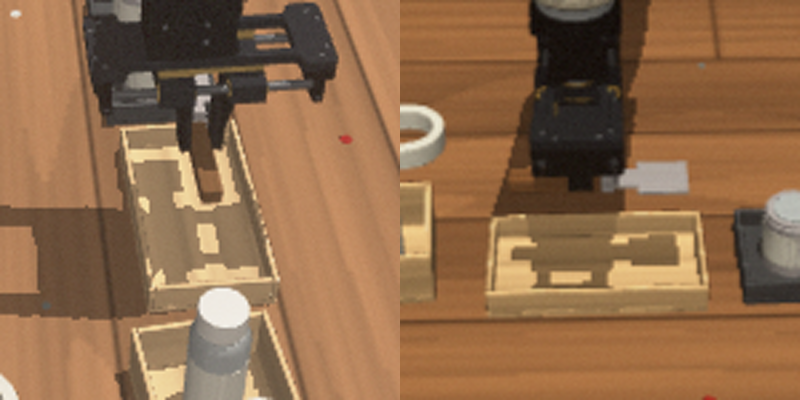

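Call:
drive_tool(deltas=[{"grip": 0, "x": -0.2, "y": 0.2, "z": 3, "wx": 0, "wy": 0, "wz": 0}, {"grip": 0, "x": 0, "y": 0, "z": 2.5, "wx": 0, "wy": 0, "wz": 0}, {"grip": 0, "x": 0, "y": 0, "z": 2, "wx": 0, "wy": 0, "wz": 0}, {"grip": 0, "x": 0, "y": 0, "z": 1, "wx": 0, "wy": 0, "wz": 0}, {"grip": 0, "x": 0, "y": 0, "z": 0.6, "wx": 0, "wy": 0, "wz": 0}, {"grip": 0, "x": 0, "y": 0, "z": 0, "wx": 0, "wy": 0, "wz": 0}, {"grip": 0, "x": 0, "y": 0, "z": 0, "wx": 0, "wy": 0, "wz": 0}, {"grip": 0, "x": 0, "y": 0, "z": 0, "wx": 0, "wy": 0, "wz": 0}, {"grip": 0, "x": 0, "y": 0, "z": 0, "wx": 0, "wy": 0, "wz": 0}])

```text
time: 41.2
tool_pos: [0.6343, -0.0093, 0.0023]
tool_rot: [0.001, 0.703, 0.711, 0.001]
force: [-0.2, -0.7, -0.7]
width: 0.204
gripper_force: 30.0
```

Call:
drive_tool(deltas=[{"grip": 0, "x": 0, "y": 0, "z": 0.3, "wx": 0, "wy": 0, "wz": 0}, {"grip": 0, "x": 0, "y": 0, "z": 0, "wx": 0, "wy": 0, "wz": 0}, {"grip": 0, "x": 0, "y": 0, "z": 0, "wx": 0, "wy": 0, "wz": 0}, {"grip": 0, "x": 0, "y": 0, "z": 0, "wx": 0, "wy": 0, "wz": 0}])

```text
time: 41.6
tool_pos: [0.6334, -0.0092, -0.0018]
tool_rot: [-0.0, 0.703, 0.711, -0.0]
force: [-0.4, 0.1, -0.7]
width: 0.203
gripper_force: 30.0
```

Release (to 4 cm), rise and check.

Call:
drive_tool(deltas=[{"grip": 4, "x": 0, "y": 0, "z": 0.1, "wx": 0, "wy": 0, "wz": 0}, {"grip": 4, "x": 0, "y": 0, "z": 0, "wx": 0, "wy": 0, "wz": 0}, {"grip": 4, "x": 0, "y": 0, "z": 0, "wx": 0, "wy": 0, "wz": 0}, {"grip": 4, "x": 0, "y": 0, "z": 0, "wx": 0, "wy": 0, "wz": 0}, {"grip": 4, "x": 0, "y": 0, "z": 0, "wx": 0, "wy": 0, "wz": 0}, {"grip": 4, "x": 0, "y": 0, "z": -2, "wx": 0, "wy": 0, "wz": 0}, {"grip": 4, "x": 0, "y": 0, "z": -3, "wx": 0, "wy": 0, "wz": 0}, {"grip": 4, "x": 0, "y": 0, "z": -4, "wx": 0, "wy": 0, "wz": 0}, {"grip": 4, "x": 0, "y": 0, "z": -4, "wx": 0, "wy": 0, "wz": 0}, {"grip": 4, "x": 0, "y": 0, "z": -4, "wx": 0, "wy": 0, "wz": 0}, {"grip": 4, "x": 0, "y": -4, "z": -3, "wx": 0, "wy": 0, "wz": 0}, {"grip": 4, "x": 0, "y": -4, "z": 0, "wx": 0, "wy": 0, "wz": 0}])

```text
time: 42.8
tool_pos: [0.5562, -0.0107, 0.2028]
tool_rot: [0.004, 0.703, 0.711, 0.003]
force: [-0.3, -0.3, 1.2]
width: 0.462
gripper_force: 0.0
```

Call:
drive_tool(deltas=[{"grip": 4, "x": 0, "y": 0, "z": 0, "wx": 0, "wy": 0, "wz": 0}, {"grip": 4, "x": 0, "y": 0, "z": 0, "wx": 0, "wy": 0, "wz": 0}, {"grip": 4, "x": 0, "y": 0, "z": 0, "wx": 0, "wy": 0, "wz": 0}, {"grip": 4, "x": 0, "y": 0, "z": 0, "wx": 0, "wy": 0, "wz": 0}, {"grip": 4, "x": 0, "y": 0, "z": 0, "wx": 0, "wy": 0, "wz": 0}])

```text
time: 43.3
tool_pos: [0.5541, -0.0102, 0.197]
tool_rot: [-0.0, 0.703, 0.711, -0.0]
force: [0.5, -0.4, -0.2]
width: 0.46
gripper_force: 0.0
```

Run:
```python
from h import *
o=observe(); print(o["tool_pos"],o["joint_vel"].round(3) if hasattr(o["joint_vel"],"round") else o["joint_vel"])
b=grab_frame("side"); s=grab_frame("scene")
z=np.hstack([cv2.resize(b[100:400,200:400],(333,500),interpolation=cv2.INTER_CUBIC),cv2.copyMakeBorder(cv2.resize(s[140:280,100:460],(467,182),interpolation=cv2.INTER_CUBIC),0,318,0,0,0)])
cv2.imwrite("pics/c11.png",z[:,:,::-1])
```

```text
[ 0.55414922 -0.01016508  0.19695655] [-0.    -0.003  0.006 -0.001  0.003  0.   ]
```

View pics/c11.png

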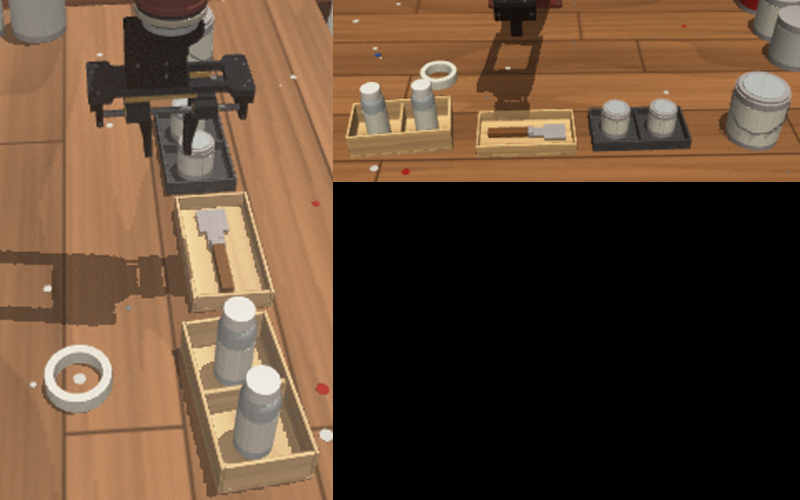

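All five items are in place, and the tape and big tin have not moved.

```bash
python3 -c "
from station import env; print(env.hand_in())"
```

```text
the job is handed in; nothing more can be done
None
```

I handed the job in at about 43 s of robot time: both tins stand in the steel tray, one per bay; both spray cans stand in the crate, one per bay; the knife lies flat in the undivided tray; everything is released and the tape and litre tin look undisturbed in the last pictures. The hand-in returned no verdict. The fingertips sat about 37 mm higher than the stated geometry, so the first tin took a second grasp.

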